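# Wind a box of slides into the dry cabinet with the folding crank

### The job

Lift the slide box out of its stall and stand it upright on the worktop, then take it again by its two broad faces and stand it in the nest of the carriage that is wound out in front of the dry cabinet, while the crank is still folded. Then fold the crank's grip fully upright and with it wind the carriage all the way into the cabinet (clockwise seen from above, until it stops; do not push the carriage itself), leaving the box standing in its nest and the grip unfolded. Do not disturb the jar or the bottle.

Things in the scene. Friction and masses are not known exactly. Their poses are not given: they have to be found in the camera images.
- box_center (a point): centre of the slide box: closed red card box, 58 x 28 x 96 mm, about 0.19 kg, loose, standing on its small end (96 mm tall). This point's z axis runs along the 96 mm length (up at the start), x along the 58 mm width, y across the 28 mm thickness (normal to the broad faces). It is 48 mm above the foot. Either half turn serves
- stall_slot (a point): floor of the stall's slot, in its middle, 8 mm above the worktop. The stall is a fixed dark metal stand, base 100 (x) x 90 (y) mm. Two upright plates, 38 mm long along x, 34 mm apart along y, 92 mm high over this point, flank the broad faces of the box; the slot is open at its x ends: only the narrow faces (58 mm apart, along x) can be gripped. The box starts in it, parallel to these axes
- carriage: aluminium carriage; origin: centre of its nest's floor, 24 mm above the worktop. x points the way it travels, into the cabinet, y left. End plates (32 mm along x, 66 mm apart along y, tops 99 mm over the floor) flank the box's narrow faces, so only its broad faces, along x, can be gripped there; 6 mm lips 36 mm apart along x stop its foot. The box stands with its 58 mm width along y
- crank_hub (a point): point on the crank's vertical turning axis, 82 mm above the worktop, at the height of the fold hinge; fixed, 220 mm to the right of the carriage's line, same axes as the carriage. The grey gearbox under it (85 x 85 mm) has its top 50 mm above the worktop
- crank_pivot (a point): the fold hinge of the grip, at the outer end of the crank arm, 55 mm from the turning axis and 82 mm above the worktop; it circles with the arm. The arm is a steel bar 16 mm wide, its top 70 mm above the worktop
- grip_point (a point): where to take the black grip: on its centre line, 58 mm from the fold hinge. The grip is a round sleeve, 20 mm in diameter, 15 to 75 mm from that hinge, and spins freely on its pin, so fingers can keep their direction while the crank turns. Folded it lies level over the arm, from the hinge to just past the turning axis; unfolded it stands straight up, this point 140 mm above the worktop
- crank_fold (a joint): fold angle of the grip, rad: 0 lies folded flat along the arm, 1.571 stands upright (stop); stiff hinge (0.08 N m), it stays where it is left
- crank (a joint): crank angle, rad: starts between 0 and 0.8, grows clockwise seen from above, stop at 7.0. At 0 the arm points from the turning axis to -x of crank_hub. Turning takes about 6 N at the grip. It moves the carriage 20 mm per rad (at 0 fully out, at 7.0 fully home, 140 mm in) and does not run back
- jar: bystander: clear staining jar with black lid, 56 mm in diameter, 108 mm tall, origin under its middle; stands loose
- bottle: bystander: small round stain bottle, 40 mm in diameter, 88 mm tall, origin under its middle; stands loose
- cabinet_unit: fixed unit of cabinet, rails and gearbox; axes as the carriage. The origin is on the worktop, 100 mm to the right (-y) of the carriage's line and, in x, where the carriage stands when fully out. The cabinet (white frame, clear sides, 155 mm high, 122 mm wide) has its open front at x = 130 mm
- slide_box: the same slide box (for its centre and upright axes use box_center); its own origin lies in the middle of one broad face, its y axis along the 96 mm length

How it is judged (in metres and radians):
On the way, in this order (a step that is already met when the one before it is completed fails the run):
1. the slide box stands upright on the worktop, let go, clear of the stall (height (world z) of box_center below 0.0515 m and angle between box_center's own z axis and vertical below 0.1 rad and horizontal distance between box_center and stall_slot above 0.06 m and contact force between slide_box and the fingers below 0.1 N), for 0.2 s.
2. the slide box stands in the nest, let go, the carriage still out and the crank still folded (x of box_center in the frame of carriage between -0.008 and 0.008 m and y of box_center in the frame of carriage between -0.008 and 0.008 m and z of box_center in the frame of carriage between 0.043 and 0.053 m and angle between box_center's own z axis and vertical below 0.1 rad and contact force between slide_box and the fingers below 0.1 N and distance of carriage from where it was at the start of the episode below 0.008 m and value of joint crank_fold below 0.6 rad), for 0.2 s.
3. the grip is folded upright before the carriage has been wound (value of joint crank_fold above 1.4 rad and distance of carriage from where it was at the start of the episode below 0.015 m), for 0.1 s.
At the end, for the whole second after the job is handed in: the carriage is home in the cabinet (within 5 mm of its 140 mm travel: crank over 6.75 rad) and still, the slide box stands upright (within 0.1 rad) in the nest, centred within 8 mm and down on its floor (within 5 mm), and the crank grip is still unfolded (over 1.2 rad) (value of joint crank above 6.75 rad and value of joint crank_fold above 1.2 rad and x of box_center in the frame of carriage between -0.008 and 0.008 m and y of box_center in the frame of carriage between -0.008 and 0.008 m and z of box_center in the frame of carriage between 0.043 and 0.053 m and angle between box_center's own z axis and vertical below 0.1 rad and velocity of joint crank below 0.3 rad/s); the robot touches nothing.
It fails at once if the jar or the bottle is shifted by more than 30 mm (distance of any of jar, bottle from where it was at the start of the episode above 0.03 m).
It fails at once if the carriage is pushed directly by the fingers with more than 15 N (contact force between carriage and the fingers above 15 N).
It also fails if it takes over 72 s, if anything falls off the work surface, if the arm or the gripper's body presses on something with over 40 N, if the wrist force passes 120 N, or if a joint passes its speed limit or range.

### The arm

A 6-joint arm with a two-finger parallel gripper is mounted at the origin on a cart in front of the work surface, level with it; the furniture and walls round the work are solid. World frame = base frame: x ahead of the robot, y to its left, z up, the work surface at z = 0. Lengths are in mm, angles in rad, forces in N, time in s.
With the tool pointing down it reaches from about 350 to 775 mm from the base axis. Payload 7.3 kg.
Tool frame: the origin (TCP) lies on the centre line of the jaws, within the pads' length; the fingertips stand finger_overhang ahead of it and the grasp point (between the pads) lies 8 mm behind it (finger_overhang is the distance from the TCP to the fingertips, in mm); z points along the fingers, y is the line along which they close (so a half turn about z gives the same grasp; the last joint's range is limited). The gripper opens to 92 mm and grips with 3 to 60 N. Pads are 19 mm wide; open, the fingers measure 130 mm over their backs; the gripper's body (75 mm by 190 mm) begins 47 mm behind the grasp point.
Start: joints at [1.071, 0.342, 1.524, -0, 1.275, -0.146], TCP at [181.88, 492.507, 237.741] pointing down, gripper open.
Joint ranges: [-2.53, 2.53], [-0.77, 2.02], [0.04, 2.7], [-1, 4.14], [0.28, 2.66], [-3.11, 3.11]. Speed limits (rad/s): [2.57, 2.57, 3.14, 3.14, 3.14, 3.14].

### API

Orientations are given as [roll, pitch, yaw] about the fixed x, y, z axes, in that order (R = Rz(yaw) Ry(pitch) Rx(roll)).
In Python, from plant import get_obs, capture, close_job, finger_overhang gives the robot as it stands.
- The arm moves only by the shell command python3 -m inch 'ROWS'. ROWS is JSON, one flat list of numbers, 7 for each row, row after row: the turn, a rotation vector about the tool's x, y, z scaled (see below), then the shift along the tool's x, y, z scaled (see below), then the closure, from -1 (fully open) to 1 (shut). In form: [ax, ay, az, tx, ty, tz, gripper, ax, ay, az, tx, ty, tz, gripper, ...]. A call has 1 to 10 rows; each row shifts and turns the commanded pose from where the row before left it, along the tool's axes as they then stand; what a row does not reach is not made up. The controller multiplies each number of a shift by 0.8 m and each number of a turn by 1.5 rad. A row lasts 1/12 s, in which the tool goes at most 41.7 mm and 7.16 degrees, less where a joint would pass 70% of its speed; a pose out of reach is approached as far as the arm can. A call with a number of a shift or a turn outside -1 to 1 is refused whole. A call with a gripper value outside its range is refused whole. The fingers move at their own pace and stop on an object; the grip force is fixed at half the most. Time passes only in rows, so rows that do not move let the fingers close. It gives the time, the measured TCP pose, the force, the opening and the grip force at its end, in the units of the state.
- get_obs(): the state, without advancing time (a new reading comes with each control period).
- capture(name): name is "side" or "top"; returns a dict with "image" (400x640x3 uint8, red, green, blue), "mtx" (3x3 intrinsics, pixels), "distortion" ([k1, k2, p1, p2, k3] as OpenCV has them; the pictures are not rectified), "pose" (4x4, takes a point from camera to world coordinates). Camera axes: x right, y up, looking along -z (the intrinsics and any distortion apply to the point x, -y, -z); pixel columns grow to the right and rows downward; lengths in mm; the calibration is good to about 2 mm. A picture is of the moment at which its call begins. There is no depth.
- close_job(): hands the job in; it is judged then, once.
The state is a dict: "time": time; "joint_positions": joint angles; "dq": joint speeds; "tau": joint torques, N m; "tool_pos": TCP position; "tcp_rot": TCP orientation; "contact_force": force on the tool from outside, world axes, zero at the start; "moment": the same for the moment, N m; "grip_width": finger opening in mm; "finger_force": force on a finger pad.
Only numpy, scipy, OpenCV 4.12 (cv2) and the standard library are available. Lean on these libraries where they do the work, as an engineer would, in place of code of your own. Each camera call takes 0.05 s, during which the arm holds its last target. There are 200 camera calls.

## Working session

There is one attempt and no reset: what is moved stays moved. The work goes in short steps, Python scripts to look and compute and a shell command to move; the robot and the scene stay as the last step left them, time stands still between calls to the robot, and variables do not carry over. Pictures are saved under pics/ and viewed, at most 10 in all, crops included, and the job is handed in when it is done.

```bash
ls; mkdir -p pics; python3 - <<'E'
from plant import *
import cv2
print(get_obs(), finger_overhang)
for n in("side","top"):
    c=capture(n); cv2.imwrite(f"pics/{n}0.png",c["image"][:,:,::-1]); print(c["mtx"],c["distortion"],c["pose"])
E
```

```text
pics
{'time': 0.0, 'joint_positions': array([ 1.07100456e+00,  3.42739943e-01,  1.52496973e+00, -2.61816698e-05,
        1.27541363e+00, -1.45975888e-01]), 'dq': array([0.00197591, 0.00034567, 0.00217295, 0.00145805, 0.00066251,
       0.00019819]), 'tau': array([ 1.99500537e-04, -4.31242454e+01, -2.44219279e+01,  7.17375451e-02,
        5.60231984e-02, -1.33963140e-04]), 'tool_pos': array([181.69502973, 492.15729804, 237.05252181]), 'tcp_rot': array([-3.14007465e+00, -1.97874647e-04,  2.78778427e+00]), 'contact_force': array([-0.20329267,  0.37493777,  0.0319827 ]), 'moment': array([ 0.00684919, -0.02375455,  0.07408986]), 'finger_force': 0.0, 'grip_width': 91.66775516204332} 11.0
[[498.2715951    0.         325.10750632]
 [  0.         498.2715951  186.81334843]
 [  0.           0.           1.        ]] [-0.01463336  0.          0.          0.          0.        ] [[ 9.17550466e-01 -3.07441193e-01  2.52152842e-01  8.58083072e+02]
 [ 3.97575386e-01  7.18805524e-01 -5.70309066e-01 -6.95635825e+02]
 [-5.91235616e-03  6.23537113e-01  7.81771395e-01  9.99225716e+02]
 [ 0.00000000e+00  0.00000000e+00  0.00000000e+00  1.00000000e+00]]
[[428.44118824   0.         315.67446641]
 [  0.         428.44118824 203.28190436]
 [  0.           0.           1.        ]] [-0.10859849  0.          0.          0.          0.        ] [[-1.33434821e-04  9.83832673e-01 -1.79090072e-01  3.30573613e+02]
 [-9.99998638e-01 -4.25852281e-04 -1.59435275e-03 -7.09349618e-01]
 [-1.64484225e-03  1.79089615e-01  9.83831390e-01  1.35220224e+03]
 [ 0.00000000e+00  0.00000000e+00  0.00000000e+00  1.00000000e+00]]
```

View pics/top0.png

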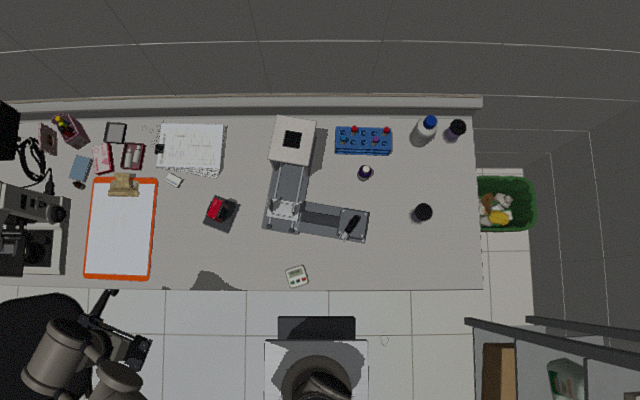

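View pics/side0.png

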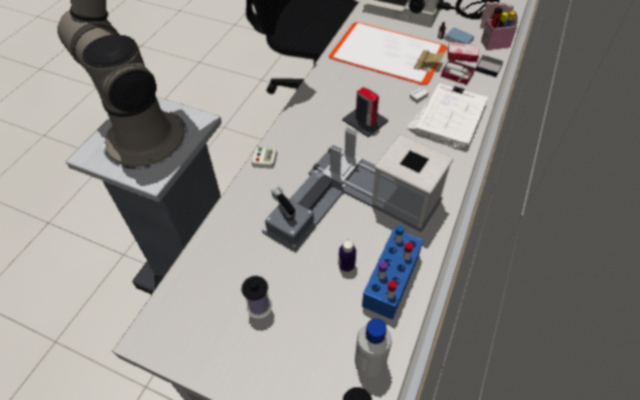

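```bash
cat > h.py <<'E'
import numpy as np, cv2
from plant import *
def crop(c,name,x,y,w,h,s):
    im=cv2.resize(c["image"][y:y+h,x:x+w,::-1],None,fx=s,fy=s,interpolation=cv2.INTER_CUBIC)
    cv2.imwrite(f"pics/{name}.png",im)
def ray(c,uv):
    p=cv2.undistortPoints(np.array([[uv]],float),c["mtx"],c["distortion"])[0,0]
    P=c["pose"]; return P[:3,3],P[:3,:3]@np.array([p[0],-p[1],-1])
def atz(c,uv,z):
    o,d=ray(c,uv); return o+d*(z-o[2])/d[2]
def proj(c,X):
    P=c["pose"]; q=(np.atleast_2d(X)-P[:3,3])@P[:3,:3]*[1,-1,-1]
    return cv2.projectPoints(q.astype(float),np.zeros(3),np.zeros(3),c["mtx"],c["distortion"])[0][:,0]
E
python3 - <<'E'
from h import *
c=capture("top"); crop(c,"t1",195,110,190,140,4.2)
c=capture("side"); crop(c,"s1",250,75,210,180,3.3)
E
```

```text
(no output)
```

View pics/t1.png

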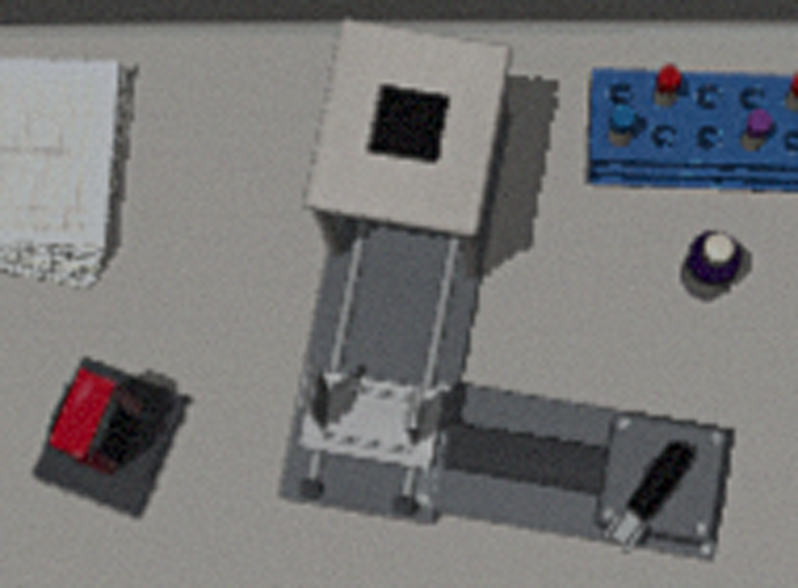

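View pics/s1.png

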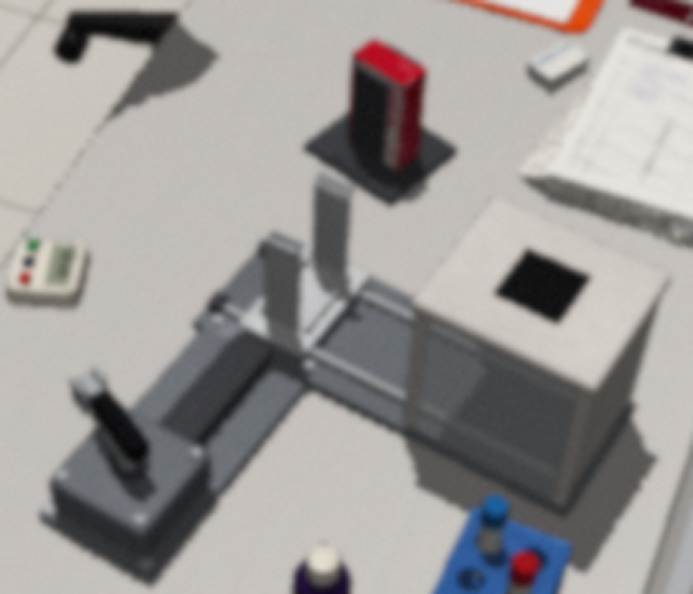

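```bash
python3 - <<'E'
from h import *
np.set_printoptions(precision=1,suppress=True)
t=capture("top"); s=capture("side")
T=lambda u,v,z:atz(t,(195+(u+.5)/4.2-.5,110+(v+.5)/4.2-.5),z)[:2]
S=lambda u,v,z:atz(s,(250+(u+.5)/3.3-.5,75+(v+.5)/3.3-.5),z)[:2]
def show(n,*a): print(n,*[str(x) for x in a])
show("roof top FL FR BR BL",T(305,207,155),T(472,237,155),T(510,45,155),T(345,20,155))
show("roof side FL FR BR BL",S(500,197,155),S(413,300,155),S(590,390,155),S(668,277,155))
show("boxtop T",T(82,372,104),T(117,378,104),T(95,465,104),T(50,447,104))
show("boxtop S",S(375,40,104),S(425,68,104),S(408,85,104),S(352,60,104))
show("stallbase T",T(80,358,8),T(190,400,8),T(140,517,8),T(35,472,8))
show("stallbase S",S(305,147,8),S(392,203,8),S(457,150,8))
show("plates top T L: ",T(318,378,123),T(322,430,123)); show("R",T(412,437,123),T(440,385,123))
show("plates top S L/R",S(332,182,123),S(280,243,123))
show("gear T",T(612,415,50),T(733,430,50),T(715,550,50),T(600,530,50))
show("gear S",S(55,485,50),S(140,530,50),S(212,460,50),S(130,410,50))
show("piv/tip T",T(628,527,82),T(685,450,82)); show("S",S(88,390,82),S(138,450,82))
show("bottle",T(718,246,88),atz(t,(423,211),108)[:2])
E
```

```text
roof top FL FR BR BL [679.5 141.8] [657.8  26.3] [797.8   0.1] [816.9 116.7]
roof side FL FR BR BL [688.  136.5] [664.  20.] [796.1  -7.8] [818.  108.6]
boxtop T [573.4 304.6] [569.  279.3] [506.6 292.6] [519.4 325.3]
boxtop S [526.2 319.9] [576.  303.2] [570.3 278.4] [517.7 289.1]
stallbase T [603.  330.1] [570.2 244. ] [480.6 279.3] [514.7 361.1]
stallbase S [484.8 273. ] [577.4 239.2] [606.8 321. ]
plates top T L:  [565.3 133.9] [528.6 130.4]
R [523.7  68. ] [560.3  48.8]
plates top S L/R [560.9 133.7] [549.2  60.8]
gear T [551.5 -74.6] [ 540.2 -163.4] [ 452.1 -148.5] [466.8 -65.1]
gear S [ 467.9 -151. ] [ 538.9 -161.2] [560.2 -88.1] [487.3 -71. ]
piv/tip T [465.5 -83.4] [ 520.6 -124.7]
S [464.7 -87.8] [ 520.  -120.9]
bottle [ 669.5 -150.9] [ 533.7 -316.5]
```

```bash
cat >> h.py <<'E'
def boxw(o,yaw,xs,ys,zs):
    R=np.array([[np.cos(yaw),-np.sin(yaw)],[np.sin(yaw),np.cos(yaw)]])
    P=[np.r_[np.array(o)+R@[x,y],z] for z in zs for x,y in[(xs[0],ys[0]),(xs[1],ys[0]),(xs[1],ys[1]),(xs[0],ys[1])]]
    return [(P[i],P[j]) for i,j in [(0,1),(1,2),(2,3),(3,0),(4,5),(5,6),(6,7),(7,4),(0,4),(1,5),(2,6),(3,7)]]
def view(c,segs,x,y,w,h,s):
    im=cv2.resize(c["image"][y:y+h,x:x+w,::-1],None,fx=s,fy=s,interpolation=cv2.INTER_CUBIC)
    for a,b,col in segs:
        p=((proj(c,np.array([a,b]))-[x,y]+.5)*s).astype(int); cv2.line(im,p[0].tolist(),p[1].tolist(),col,1)
    return im
E
cat > ov.py <<'E'
from h import *
yw=-0.19; X=np.array([np.cos(yw),np.sin(yw)]);Y=np.array([-X[1],X[0]])
C=np.array([552,100.5]); H=np.array([510.5,-116.]); St=np.array([543.,300.5]); sy=-0.4
St_yaw=-0.375+0.0
g=[]
def add(l,col): g.extend([(a,b,col) for a,b in l])
G=(0,255,0);O=(0,165,255);B=(255,0,0)
for sgn in(1,-1): add(boxw(C,yw,(-16,16),sorted((sgn*33,sgn*37)),(24,123)),G)
add(boxw(C-8*X+130*X,yw,(0,140),(-61,61),(0,155)),O)
add(boxw(H,yw,(-42.5,42.5),(-42.5,42.5),(0,50)),O)
cr=yw+np.pi-0.4; d=np.array([np.cos(cr),np.sin(cr)])
add([(np.r_[H,82],np.r_[H+55*d,82])],G)
add(boxw(St,St_yaw,(-29,29),(-14,14),(8,104)),G)
add(boxw(St,St_yaw,(-50,50),(-45,45),(0,8)),B)
t=capture("top"); s=capture("side")
a=view(t,g,195,150,180,95,4.4); b=view(s,g,260,80,200,150,3)
im=np.zeros((600,800,3),np.uint8)
E
python3 - <<'E'
exec(open('ov.py').read())
cv2.imwrite("pics/ot.png",a);cv2.imwrite("pics/os.png",view(s,g,250,75,210,160,3.7))
E
```

```text
(no output)
```

View pics/ot.png

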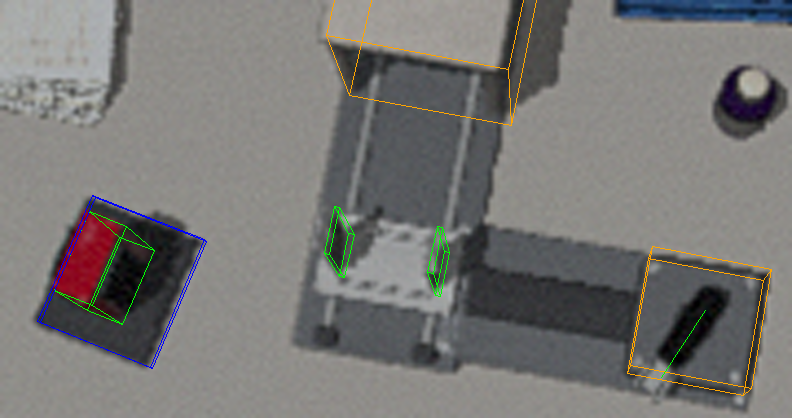

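View pics/os.png

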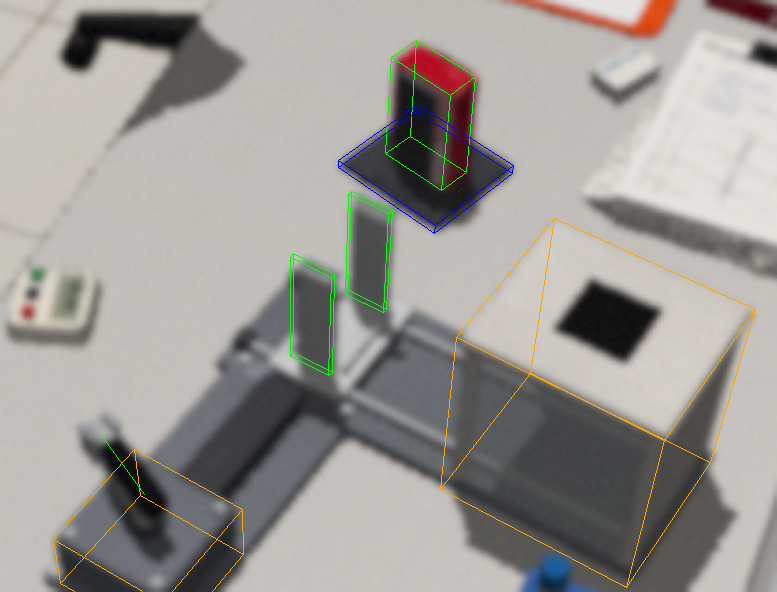

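```bash
cat > go.py <<'E'
import sys
from h import *
from scipy.spatial.transform import Rotation as R
x,y,z,yaw=map(float,sys.argv[1:5])
o=get_obs(); A=R.from_euler('xyz',o["tcp_rot"]); B=R.from_euler('xyz',[np.pi,0,yaw])
rv=(A.inv()*B).as_rotvec()/1.5
sh=A.inv().apply(np.array([x,y,z])-o["tool_pos"])/800
sb=B.inv().apply(np.array([x,y,z])-o["tool_pos"])/800
np.set_printoptions(precision=4,suppress=True)
print("turn",rv,"shift(now axes)",sh,"shift(after turn)",sb,"pos",o["tool_pos"],o["tcp_rot"],"t",o["time"],"F",o["contact_force"],"w",o["grip_width"],o["finger_force"])
E
python3 -m inch '[0,0,0.0816,0,0,0,-1, 0,0,0.0816,0,0,0,-1, 0,0,0.0816,0,0,0,-1, 0,0,0.0816,0,0,0,-1, 0,0,0.0816,0,0,0,-1, 0,0,0.0816,0,0,0,-1, 0,0,0.0816,0,0,0,-1, 0,0,0.0816,0,0,0,-1, 0,0,0.0816,0,0,0,-1, 0,0,0.0816,0,0,0,-1]'
python3 -m inch '[0,0,0.0816,0,0,0,-1, 0,0,0.0816,0,0,0,-1, 0,0,0.0816,0,0,0,-1,0,0,0,0,0,0,-1]'
python3 go.py 543 300.5 180 1.196
```

```text
time: 1.23
tool_pos: [181.9, 492.5, 237.7]
tcp_rot: [-3.142, -0.0, 1.558]
contact_force: [1.5, 0.4, 0.5]
grip_width: 92.1
finger_force: 0.0
time: 1.57
tool_pos: [181.9, 492.5, 237.7]
tcp_rot: [3.142, -0.0, 1.192]
contact_force: [0.0, -0.1, -0.1]
grip_width: 91.6
finger_force: 0.0
turn [ 0.     -0.0001 -0.0026] shift(now axes) [-0.0562  0.5081  0.0722] shift(after turn) [-0.0581  0.5079  0.0722] pos [181.8884 492.5072 237.7474] [ 3.1416 -0.0001  1.1922] t 1.5667 F [ 0.0446 -0.0928 -0.0953] w 91.55750337397373 0.0
```

```bash

python3 -m inch '[0,0,-0.0026,-0.0047,0.0423,0.006,-1, 0,0,0,-0.0047,0.0423,0.006,-1, 0,0,0,-0.0047,0.0423,0.006,-1, 0,0,0,-0.0047,0.0423,0.006,-1, 0,0,0,-0.0047,0.0423,0.006,-1, 0,0,0,-0.0047,0.0423,0.006,-1, 0,0,0,-0.0047,0.0423,0.006,-1, 0,0,0,-0.0047,0.0423,0.006,-1, 0,0,0,-0.0047,0.0423,0.006,-1, 0,0,0,-0.0047,0.0423,0.006,-1]'
python3 -m inch '[0,0,0,-0.0047,0.0423,0.006,-1, 0,0,0,-0.0047,0.0423,0.006,-1, 0,0,0,0,0,0,-1,0,0,0,0,0,0,-1,0,0,0,0,0,0,-1]'
python3 go.py 543 300.5 70 1.196
python3 - <<'E'
from h import *
crop(capture("side"),"s3",320,40,110,100,5)
E
```

```text
time: 2.4
tool_pos: [485.1, 333.8, 189.5]
tcp_rot: [-3.142, -0.0, 1.205]
contact_force: [-0.0, 0.3, -0.2]
grip_width: 92.1
finger_force: 0.0
time: 2.82
tool_pos: [543.6, 303.4, 179.8]
tcp_rot: [-3.141, 0.0, 1.202]
contact_force: [-0.5, 0.7, 0.1]
grip_width: 91.8
finger_force: 0.0
turn [-0.0007  0.0002  0.0043] shift(now axes) [-0.0037  0.0008  0.1373] shift(after turn) [-0.0037  0.0007  0.1373] pos [543.5661 303.448  179.8462] [-3.1406  0.0003  1.2024] t 2.8167 F [-0.4927  0.704   0.1174] w 91.80398919162698 0.0
```

View pics/s3.png

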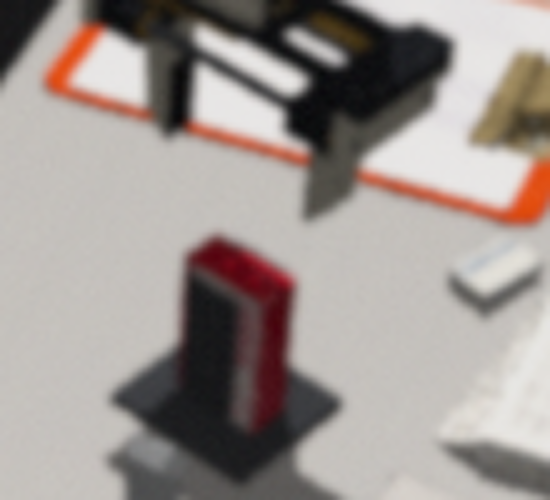

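```bash

python3 -m inch '[0,0,0.004,-0.0037,0.0008,0.025,-1, 0,0,0,0,0,0.025,-1, 0,0,0,0,0,0.025,-1, 0,0,0,0,0,0.025,-1, 0,0,0,0,0,0.02,-1, 0,0,0,0,0,0.0195,-1,0,0,0,0,0,0,-1,0,0,0,0,0,0,-1]'
python3 -m inch '[0,0,0,0,0,0,0,0,0,0,0,0,0,1, 0,0,0,0,0,0,1, 0,0,0,0,0,0,1, 0,0,0,0,0,0,1, 0,0,0,0,0,0,1,0,0,0,0,0,0,1]'
```

```text
time: 3.53
tool_pos: [542.4, 301.2, 68.6]
tcp_rot: [-3.141, 0.001, 1.197]
contact_force: [-0.6, -0.5, 0.6]
grip_width: 92.0
finger_force: 0.0
time: 4.12
tool_pos: [543.8, 300.4, 68.9]
tcp_rot: [3.141, -0.0, 1.194]
contact_force: [-0.9, -0.2, 2.1]
grip_width: 57.9
finger_force: 29.9
```

```bash

python3 -m inch '[0,0,0,0,0,-0.015,1, 0,0,0,0,0,-0.03,1, 0,0,0,0,0,-0.04,1, 0,0,0,0,0,-0.04,1, 0,0,0,0,0,-0.03,1,0,0,0.05,0,0,0,1, 0,0,0.077,0,0,0,1, 0,0,0.077,0,0,0,1, 0,0,0.077,0,0,0,1, 0,0,0.077,0,0,0,1]'
python3 -m inch '[0,0,0.077,0,0,0,1, 0,0,0.077,0,0,0,1, 0,0,0.077,0,0,0,1, 0,0,0.077,0,0,0,1, 0,0,0.077,0,0,0,1, 0,0,0.077,0,0,0,1, 0,0,0.077,0,0,0,1, 0,0,0.05,0,0,0,1,0,0,0.05,0,0,0,1,0,0,0,0,0,0,1]'
python3 go.py 440 225 80 -0.19
```

```text
time: 4.95
tool_pos: [543.4, 300.3, 193.1]
tcp_rot: [-3.142, 0.0, 0.652]
contact_force: [0.5, -1.2, -2.0]
grip_width: 58.1
finger_force: 29.9
time: 5.78
tool_pos: [543.4, 300.3, 193.0]
tcp_rot: [3.142, 0.0, -0.304]
contact_force: [-0.5, -0.6, -1.8]
grip_width: 58.1
finger_force: 29.9
turn [ 0.      0.0001 -0.0758] shift(now axes) [-0.0952  0.1284  0.1413] shift(after turn) [-0.1092  0.1168  0.1413] pos [543.4248 300.2699 193.0069] [ 3.1416  0.0001 -0.3037] t 5.7833 F [-0.4728 -0.5901 -1.8235] w 58.12250025719858 29.941366016864777
```

```bash

python3 -m inch '[0,0,-0.0758,0,0,0,1, 0,0,0,-0.0218,0.0234,0,1, 0,0,0,-0.0218,0.0234,0,1, 0,0,0,-0.0218,0.0234,0,1, 0,0,0,-0.0218,0.0234,0,1, 0,0,0,-0.0218,0.0234,0,1, 0,0,0,0,0,0.035,1, 0,0,0,0,0,0.035,1, 0,0,0,0,0,0.035,1, 0,0,0,0,0,0.0363,1]'
python3 -m inch '[0,0,0,0,0,0.01,1, 0,0,0,0,0,0.008,1, 0,0,0,0,0,0.0025,1, 0,0,0,0,0,0.0025,1, 0,0,0,0,0,0,1, 0,0,0,0,0,0,1]'
```

```text
time: 6.62
tool_pos: [440.8, 224.7, 79.4]
tcp_rot: [-3.14, -0.002, -0.185]
contact_force: [0.9, 0.7, -0.4]
grip_width: 57.7
finger_force: 29.9
time: 7.12
tool_pos: [441.2, 224.9, 62.2]
tcp_rot: [-3.14, -0.002, -0.187]
contact_force: [-0.8, 0.1, -1.4]
grip_width: 57.7
finger_force: 29.9
```

Not in contact yet; creep down.

```bash

python3 -m inch '[0,0,0,0,0,0.001,1, 0,0,0,0,0,0,1]'
python3 -m inch '[0,0,0,0,0,0.001,1, 0,0,0,0,0,0,1]'
python3 -m inch '[0,0,0,0,0,0.001,1, 0,0,0,0,0,0,1]'
```

```text
time: 7.28
tool_pos: [440.9, 224.8, 60.9]
tcp_rot: [-3.141, -0.001, -0.187]
contact_force: [0.5, 0.2, 0.1]
grip_width: 57.8
finger_force: 29.9
time: 7.45
tool_pos: [441.0, 224.8, 60.9]
tcp_rot: [-3.141, -0.002, -0.187]
contact_force: [-2.2, -0.3, 10.3]
grip_width: 57.6
finger_force: 29.9
time: 7.62
tool_pos: [441.0, 224.8, 60.8]
tcp_rot: [-3.141, -0.002, -0.187]
contact_force: [-3.7, -0.9, 18.2]
grip_width: 57.8
finger_force: 29.9
```

```bash

python3 -m inch '[0,0,0,0,0,-0.0018,1, 0,0,0,0,0,0,0, 0,0,0,0,0,0,-1, 0,0,0,0,0,0,-1, 0,0,0,0,0,0,-1,0,0,0,0,0,-0.02,-1,0,0,0,0,0,-0.03,-1,0,0,0,0,0,-0.03,-1,0,0,-0.0805,0,0,0,-1,0,0,-0.0805,0,0,0,-1]'
python3 -m inch '[0,0,-0.0805,0,0,0,-1,0,0,-0.0805,0,0,0,-1,0,0,-0.0805,0,0,0,-1,0,0,-0.0805,0,0,0,-1,0,0,-0.0805,0,0,0,-1,0,0,-0.0805,0,0,0,-1,0,0,-0.0805,0,0,0,-1,0,0,-0.0805,0,0,0,-1,0,0,-0.0805,0,0,0,-1,0,0,-0.0805,0,0,0,-1]'
python3 -m inch '[0,0,-0.0805,0,0,0,-1,0,0,0,0,0,0,-1,0,0,0,0,0,0,-1]'
python3 go.py 440.9 224.8 67 1.3838
python3 - <<'E'
from h import *
c=capture("side"); p=proj(c,[[440,225,60]])[0].astype(int); print(p); a=cv2.resize(c["image"][p[1]-50:p[1]+50,p[0]-60:p[0]+60,::-1],None,fx=4,fy=4)
c=capture("top"); p=proj(c,[[440,225,60]])[0].astype(int); print(p);b=cv2.resize(c["image"][p[1]-50:p[1]+50,p[0]-40:p[0]+40,::-1],None,fx=4,fy=4)
cv2.imwrite("pics/c1.png",np.hstack([a,b]))
E
```

```text
time: 8.45
tool_pos: [441.3, 224.9, 125.4]
tcp_rot: [-3.141, -0.003, 0.06]
contact_force: [-0.4, -0.0, -1.1]
grip_width: 91.8
finger_force: 0.0
time: 9.28
tool_pos: [440.4, 224.6, 123.8]
tcp_rot: [-3.141, 0.0, 1.268]
contact_force: [-0.3, 0.0, 0.3]
grip_width: 91.7
finger_force: 0.0
time: 9.53
tool_pos: [440.4, 224.6, 123.9]
tcp_rot: [-3.141, 0.0, 1.379]
contact_force: [0.3, -0.7, -0.2]
grip_width: 91.9
finger_force: 0.0
turn [-0.0002  0.0001 -0.0033] shift(now axes) [0.0003 0.0006 0.0711] shift(after turn) [0.0003 0.0006 0.0711] pos [440.3994 224.6334 123.9163] [-3.1413  0.0001  1.3788] t 9.5333 F [ 0.3215 -0.7074 -0.177 ] w 91.9182156580771 0.0
[320 112]
[241 244]
```

View pics/c1.png

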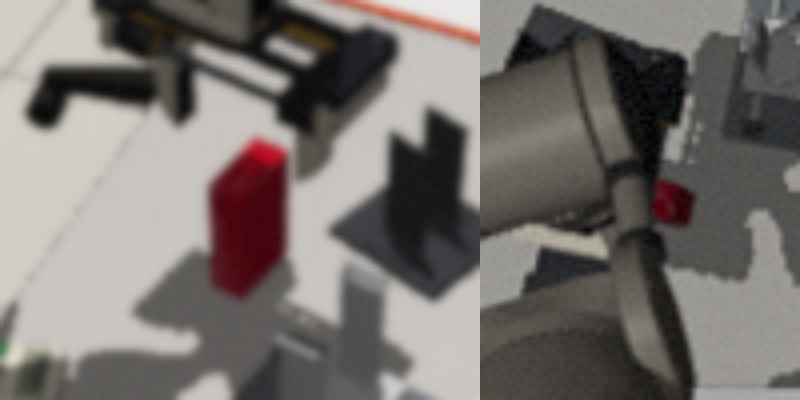

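```bash

python3 -m inch '[0,0,-0.003,0.0003,0.0006,0.02,-1,0,0,0,0,0,0.025,-1,0,0,0,0,0,0.0255,-1,0,0,0,0,0,0,-1,0,0,0,0,0,0,0.5,0,0,0,0,0,0,1,0,0,0,0,0,0,1,0,0,0,0,0,0,1,0,0,0,0,0,0,1,0,0,0,0,0,0,1]'
python3 -m inch '[0,0,0,0,0,0,1,0,0,0,0,0,0,1,0,0,0,0,0,0,1]'
python3 go.py 552 95.5 180 1.381
```

```text
time: 10.47
tool_pos: [441.3, 224.9, 68.3]
tcp_rot: [3.141, -0.001, 1.387]
contact_force: [0.2, 0.5, -0.1]
grip_width: 56.6
finger_force: 0.0
time: 10.72
tool_pos: [441.0, 224.8, 67.8]
tcp_rot: [3.141, -0.0, 1.387]
contact_force: [-0.6, 0.1, -0.7]
grip_width: 36.3
finger_force: 0.0
turn [ 0.0001 -0.0001  0.0039] shift(now axes) [-0.1335  0.166  -0.1402] shift(after turn) [-0.1326  0.1667 -0.1402] pos [441.0062 224.8181  67.8023] [ 3.1415 -0.0001  1.3869] t 10.7167 F [-0.5897  0.0766 -0.7079] w 36.294784374378374 0.0
```

```bash

python3 -m inch '[0,0,0,0,0,0,1,0,0,0,0,0,0,1,0,0,0,0,0,0,1,0,0,0,0,0,0,1,0,0,0,0,0,-0.02,1,0,0,0,0,0,-0.035,1,0,0,0,0,0,-0.04,1,0,0,0,0,0,-0.04,1,0,0,0,0,0,-0.03,1,0,0,0,0,0,0,1]'
python3 go.py 552 95.5 200 1.381
python3 - <<'E'
exec(open('ov.py').read().split("t=capture")[0])
C=np.array([553,95.5]);g=[]
for sgn in(1,-1): add(boxw(C,yw,(-16,16),sorted((sgn*33,sgn*37)),(24,123)),G)
add(boxw(C,yw,(-18,18),(-33,33),(24,24)),B)
t=capture("top"); s=capture("side")
t["image"]=cv2.imread("pics/top0.png")[:,:,::-1]; s["image"]=cv2.imread("pics/side0.png")[:,:,::-1]
a=view(s,g,313,120,65,65,6); b=view(t,g,258,182,56,56,7); b0=view(t,[],258,182,56,28,7);  a0=view(s,[],313,120,65,35,6)
im=np.zeros((600,800,3),np.uint8)
im[:390,:390]=a; im[:392,400:792]=b; im[391:391+196,400:792]=b0; im[390:600,:390]=a0[:210]
cv2.imwrite("pics/n1.png",im)
E
```

```text
time: 11.55
tool_pos: [443.2, 225.6, 204.5]
tcp_rot: [3.134, -0.004, 1.387]
contact_force: [1.2, 0.5, -0.9]
grip_width: 27.6
finger_force: 30.0
turn [ 0.0052 -0.003   0.004 ] shift(now axes) [-0.1351  0.1634  0.0063] shift(after turn) [-0.1341  0.1643  0.0056] pos [443.1775 225.6222 204.4774] [ 3.1338 -0.0044  1.3871] t 11.55 F [ 1.1924  0.4635 -0.8629] w 27.63339473572691 29.999662935733795
```

View pics/n1.png

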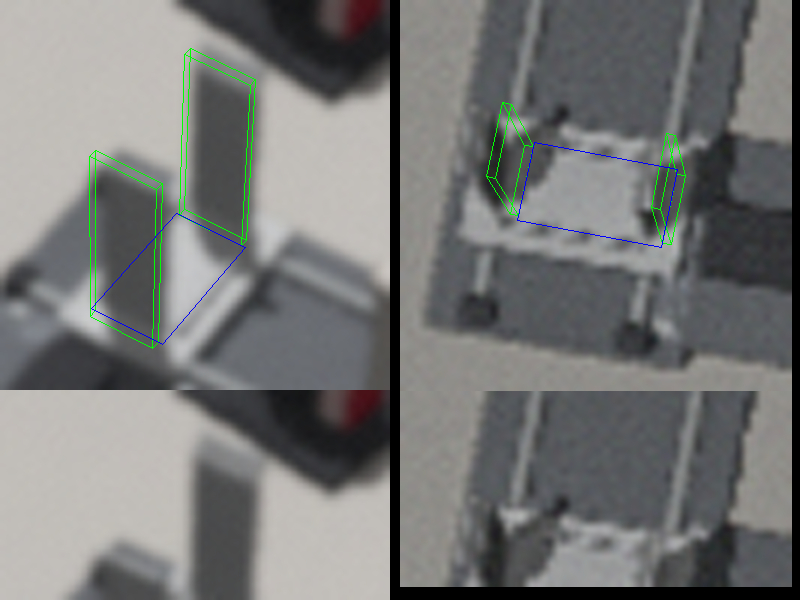

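```bash

python3 -m inch '[0,0,0,0,0,0,1,0,0,0,-0.0266,0.033,0,1,0,0,0,-0.0266,0.033,0,1,0,0,0,-0.0266,0.033,0,1,0,0,0,-0.0266,0.033,0,1,0,0,0,-0.0266,0.033,0,1,0,0,0,0,0,0,1,0,0,0,0,0,0,1,0,0,0,0,0,0,1]'
python3 go.py 555 97 180 1.381
```

```text
time: 12.4
tool_pos: [550.1, 96.2, 197.9]
tcp_rot: [-3.138, 0.0, 1.386]
contact_force: [0.6, 0.7, -1.4]
grip_width: 28.3
finger_force: 30.0
turn [-0.0026  0.0003  0.0036] shift(now axes) [0.0021 0.0059 0.0223] shift(after turn) [0.0021 0.0058 0.0224] pos [550.1472  96.2419 197.8952] [-3.1376  0.0004  1.3864] t 12.4 F [ 0.6147  0.7126 -1.4317] w 28.33914288500892 29.99969780445099
```

```bash

python3 -m inch '[0,0,0.0036,0.0021,0.0059,0.0,1,0,0,0,0,0,0,1,0,0,0,0,0,0,1,0,0,0,0,0,0,1]'
python3 - <<'E'
from h import *
c=capture("side"); crop(c,"n2",300,90,90,75,8)
E
```

```text
time: 12.73
tool_pos: [555.9, 97.6, 199.8]
tcp_rot: [-3.142, -0.0, 1.383]
contact_force: [-1.1, -0.2, -1.3]
grip_width: 27.9
finger_force: 30.0
```

View pics/n2.png

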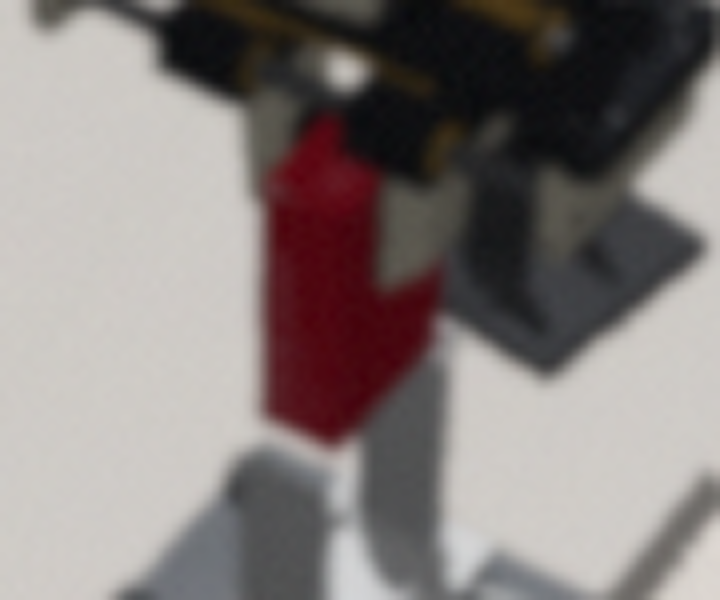

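```bash
python3 - <<'E'
from h import *
c=capture("side"); o=get_obs(); print(o["tool_pos"])
yw=-0.19;X=np.array([np.cos(yw),np.sin(yw),0]);Y=np.array([-X[1],X[0],0])
T=np.array([*o["tool_pos"][:2],0])
P=lambda X_:((proj(c,X_)-[300,90]+.5)*8).round(0).tolist()
print("box edge",P([T-29*Y-14*X+[0,0,132],T-29*Y+14*X+[0,0,132]]))
print("inner",P([T-33*Y-16*X+[0,0,123],T-33*Y+16*X+[0,0,123]]),"outer6",P([T-39*Y-16*X+[0,0,123],T-39*Y+16*X+[0,0,123]]))
print("far face x",P([T+33*Y-16*X+[0,0,100],T+33*Y+16*X+[0,0,100],T+33*Y-16*X+[0,0,24],T+33*Y+16*X+[0,0,24]]))
for d in (X,Y): print(np.array(P([T+[0,0,123],T+10*d+[0,0,123]])))
E
```

```text
[556.00642102  97.3080816  199.86412225]
box edge [[256.0, 414.0], [334.0, 452.0]]
inner [[243.0, 440.0], [332.0, 484.0]] outer6 [[232.0, 452.0], [321.0, 496.0]]
far face x [[360.0, 364.0], [446.0, 405.0], [354.0, 526.0], [436.0, 567.0]]
[[347. 396.]
 [375. 409.]]
[[347. 396.]
 [365. 376.]]
```

```bash

python3 -m inch '[0,0,0,0,0,0.012,1,0,0,0,0,0,0.008,1,0,0,0,0,0,0.005,1,0,0,0,0,0,0.005,1,0,0,0,0,0,0,1]'
python3 -m inch '[0,0,0,0,0,0.02,1,0,0,0,0,0,0.02,1,0,0,0,0,0,0.02,1,0,0,0,0,0,0.01,1,0,0,0,0,0,0,1,0,0,0,0,0,0,1]'
```

```text
time: 13.25
tool_pos: [556.9, 99.1, 178.8]
tcp_rot: [3.138, -0.005, 1.382]
contact_force: [-5.2, 9.0, 20.9]
grip_width: 27.7
finger_force: 30.0
time: 13.75
tool_pos: [558.5, 99.8, 125.8]
tcp_rot: [3.133, -0.007, 1.381]
contact_force: [-8.0, 11.9, 38.7]
grip_width: 28.1
finger_force: 30.0
```

```bash
cat > red.py <<'E'
from h import *
def red(c,x,y,w,h):
    im=c["image"][y:y+h,x:x+w].astype(int); m=(im[...,0]>60)&(im[...,0]>2.2*im[...,1])&(im[...,0]>2.2*im[...,2])
    return m
def txt(m,step=2):
    for r in m[::step]: print("".join("#" if v else "." for v in r[::1]))
E
python3 - <<'E'
from red import *
o=get_obs();print(o["tool_pos"],o["contact_force"],o["moment"])
c=capture("side"); txt(red(c,320,95,60,75))
yw=-0.19;X=np.array([np.cos(yw),np.sin(yw),0]);Y=np.array([-X[1],X[0],0])
T=np.array([*o["tool_pos"][:2],0]);f=o["tool_pos"][2]-67.6
print((proj(c,[T-29*Y-14*X+[0,0,f],T-29*Y+14*X+[0,0,f],T-29*Y-14*X+[0,0,f+96],T-29*Y+14*X+[0,0,f+96],T+29*Y+14*X+[0,0,f],T+29*Y+14*X+[0,0,f+96]])-[320,95]).round(0).tolist(), f)
E
```

```text
[558.5025971   99.80515835 125.76524795] [-7.96906257 11.87304998 38.70610782] [ 1.59037071  1.70140598 -0.24516113]
............................................................
............................................................
............................................................
............................................................
............................................................
............................................................
............................................................
............................................................
............................................................
............................................................
............................................................
............................................................
............................................................
............................................................
.....................#####..................................
............................................................
.......
[... 737 characters left out ...]
................................................
............................................................
............................................................
............................................................
............................................................
............................................................
............................................................
............................................................
............................................................
............................................................
[[13.0, 66.0], [22.0, 71.0], [13.0, 39.0], [23.0, 44.0], [34.0, 57.0], [36.0, 30.0]] 58.16524795122491
```

```bash

python3 -m inch '[0,0,0,0,0,-0.01,1,0,0,0,0,0,-0.01,1,0,0,0,0,0,0,1]'
python3 -m inch '[0,0,0,0,0,-0.03,1,0,0,0,0,0,-0.03,1,0,0,0,0,0,-0.03,1,0,0,0,0,0,-0.02,1,0,0,0,0,0,0,1,0,0,0,0,0,0,1]'
python3 - <<'E'
from red import *
o=get_obs();print(o["tool_pos"],o["tcp_rot"],o["contact_force"],o["moment"])
c=capture("side"); txt(red(c,315,80,60,75),1)
yw=-0.19;X=np.array([np.cos(yw),np.sin(yw),0]);Y=np.array([-X[1],X[0],0])
T=np.array([*o["tool_pos"][:2],0]);f=o["tool_pos"][2]-67.6
print((proj(c,[T-29*Y-14*X+[0,0,f],T-29*Y+14*X+[0,0,f],T-29*Y-14*X+[0,0,f+96],T-29*Y+14*X+[0,0,f+96],T+29*Y+14*X+[0,0,f],T+29*Y+14*X+[0,0,f+96]])-[315,80]).round(0).tolist(), f)
E
```

```text
time: 14.05
tool_pos: [556.7, 96.8, 136.7]
tcp_rot: [3.14, -0.0, 1.382]
contact_force: [1.3, 0.4, -1.3]
grip_width: 28.0
finger_force: 30.0
time: 14.55
tool_pos: [556.2, 96.5, 222.9]
tcp_rot: [-3.141, 0.0, 1.381]
contact_force: [0.1, -0.3, -2.9]
grip_width: 27.9
finger_force: 30.0
[556.21605843  96.51589558 222.92486648] [-3.14136975e+00  2.06999762e-04  1.38115097e+00] [ 0.05418575 -0.25073983 -2.85072809] [-0.12409514  0.10970699 -0.00673698]
............................................................
............................................................
............................................................
............................................................
............................................................
............................................................
............................................................
............................................................
............................................................
...........................###..............................
...........................####..........
[... 3326 characters left out ...]
................................................
............................................................
............................................................
............................................................
............................................................
............................................................
............................................................
............................................................
............................................................
............................................................
[[16.0, 55.0], [26.0, 59.0], [17.0, 24.0], [27.0, 29.0], [40.0, 45.0], [41.0, 14.0]] 155.3248664802304
```

```bash
cat > fit.py <<'E'
from red import *
from scipy.optimize import differential_evolution as DE
o=get_obs(); c=capture("side"); x0,y0,w,h=300,65,100,90
m=red(c,x0,y0,w,h); im=c["image"][y0:y0+h,x0:x0+w].astype(int)
yw=-0.19;X=np.array([np.cos(yw),np.sin(yw),0]);Y=np.array([-X[1],X[0],0]);Z=np.array([0,0,1.])
T=o["tool_pos"]
def corners(p):
    yc,zc,th=p; A=np.cos(th)*Y-np.sin(th)*Z; B=np.sin(th)*Y+np.cos(th)*Z
    ce=T+yc*Y+zc*Z
    return [ce+a*14*X+b*29*A+k*48*B for k in(-1,1) for b in(-1,1) for a in(-1,1)]
dark=im.sum(2)<330  # gripper parts may hide the box
def cost(p):
    q=cv2.convexHull((proj(c,corners(p))-[x0,y0]).astype(np.float32))
    s=np.zeros((h,w),np.uint8); cv2.fillConvexPoly(s,(q*16).round().astype(np.int32),1,shift=4); s=s>0
    up=(np.arange(h)[:,None]<(proj(c,[T-[0,0,11]])[0,1]-y0+12))
    return (m&~s).sum()+ (s&~m&~up).sum()+0.15*(s&~m&up&~dark).sum()
if __name__=="__main__":
    r=DE(cost,[(-50,50),(-60,80),(-1.2,1.2)],seed=1,maxiter=80,popsize=20)
    print("center rel tool: along Y, z, theta(+: foot to -Y)",r.x,r.fun,m.sum())
    P=np.array(corners(r.x))-T; print(np.c_[P@Y,P@Z].round(0)[[0,2,4,6]].tolist())
    print((proj(c,corners(r.x))-[315,80]).round(0).tolist())
E
python3 fit.py
```

```text
center rel tool: along Y, z, theta(+: foot to -Y) [21.82852659 13.22555049  0.42177614] 0.3 273
[[-24.0, -19.0], [29.0, -42.0], [15.0, 69.0], [68.0, 45.0]]
[[17.0, 39.0], [28.0, 43.0], [30.0, 33.0], [40.0, 38.0], [28.0, -1.0], [38.0, 4.0], [40.0, -5.0], [50.0, -1.0]]
```

```bash

python3 -m inch '[0,0,0,0.0266,-0.033,0,1,0,0,0,0.0266,-0.033,0,1,0,0,0,0.0266,-0.033,0,1,0,0,0,0.0266,-0.033,0,1,0,0,0,0.0266,-0.033,0,1,0,0.07,0,0,0,0,1,0,0.07,0,0,0,0,1,0,0.07,0,0,0,0,1,0,0.07,0,0,0,0,1,0,0,0,0,0,0,1]'
python3 -m inch '[0,0,0,0,0,0,1,0,0,0,0,0,0,1]'
sed -i 's/x0,y0,w,h=300,65,100,90/x0,y0=(proj(c,[o["tool_pos"]])[0]-[50,45]).astype(int); w,h=100,90/' fit.py
python3 fit.py; python3 -c "
from fit import *
txt(m)"
```

```text
time: 15.48
tool_pos: [445.1, 224.4, 221.2]
tcp_rot: [-3.136, -0.422, 1.376]
contact_force: [-0.8, -0.4, -1.6]
grip_width: 28.1
finger_force: 30.0
time: 15.65
tool_pos: [446.6, 225.9, 223.0]
tcp_rot: [-3.14, -0.417, 1.38]
contact_force: [1.7, -0.0, -1.2]
grip_width: 27.8
finger_force: 30.0
center rel tool: along Y, z, theta(+: foot to -Y) [ 9.62477671 23.10835563 -0.05620929] 56.15 202
[[-17.0, -26.0], [41.0, -23.0], [-22.0, 69.0], [36.0, 73.0]]
[[-1.0, -6.0], [8.0, -2.0], [12.0, -19.0], [21.0, -15.0], [-3.0, -37.0], [7.0, -33.0], [11.0, -50.0], [20.0, -46.0]]
....................................................................................................
....................................................................................................
....................................................................................................
.................................................................................##.................
................................................................................##..................
............................
[... 3311 characters left out ...]
..............................................................................................
....................................................................................................
....................................................................................................
....................................................................................................
....................................................................................................
....................................................................................................
....................................................................................................
```

```bash

sed -i 's/>2.2\*im\[...,1\]/>3.3*im[...,1]/' red.py
python3 go.py 446 226 50 1.38; python3 fit.py
```

```text
turn [-0.0005 -0.2788  0.0016] shift(now axes) [-0.089  -0.0007  0.1979] shift(after turn) [-0.001  -0.0008  0.2169] pos [446.7396 226.6434 223.5576] [-3.1414 -0.4183  1.3825] t 15.75 F [ 0.5531  0.5085 -1.9512] w 27.665223679828262 29.951693415641785
center rel tool: along Y, z, theta(+: foot to -Y) [ 8.71544967 24.92061059 -0.05665779] 0.0 120
[[-18.0, -25.0], [40.0, -21.0], [-23.0, 71.0], [35.0, 74.0]]
[[-1.0, -7.0], [8.0, -3.0], [12.0, -20.0], [21.0, -16.0], [-3.0, -38.0], [7.0, -34.0], [11.0, -51.0], [20.0, -47.0]]
```

```bash

python3 -m inch '[0,0,0,-0.0148,0,0.033,1,0,0,0,-0.0148,0,0.033,1,0,0,0,-0.0148,0,0.033,1,0,0,0,-0.0148,0,0.033,1,0,0,0,-0.0148,0,0.033,1,0,0,0,-0.0074,0,0.0165,1,0,0,0,0,0,0,1,0,0,0,0,0,0,1]'
python3 fit.py
for i in 1 2 3; do python3 -m inch '[0,0,0,-0.002,0,0.0046,1,0,0,0,0,0,0,1]' | grep -E "tool_pos|contact"; done
```

```text
time: 16.47
tool_pos: [446.4, 226.6, 64.3]
tcp_rot: [-3.14, -0.42, 1.382]
contact_force: [0.2, 0.5, -1.1]
grip_width: 28.2
finger_force: 30.0
center rel tool: along Y, z, theta(+: foot to -Y) [10.00614729 15.84214145 -0.13114258] 3.15 75
[[-12.0, -36.0], [45.0, -28.0], [-25.0, 60.0], [32.0, 67.0]]
[[2.0, 41.0], [10.0, 45.0], [13.0, 28.0], [21.0, 31.0], [-2.0, 18.0], [7.0, 22.0], [10.0, 4.0], [19.0, 7.0]]
tool_pos: [447.2, 226.2, 61.4]
contact_force: [0.4, -0.1, -1.4]
tool_pos: [446.7, 226.0, 56.7]
contact_force: [-0.0, 0.3, -0.5]
tool_pos: [446.4, 226.0, 52.2]
contact_force: [0.5, -0.0, -1.4]
```

```bash

python3 -m inch '[0,0,0,-0.0036,0,0.008,1,0,0,0,0,0,0,1,0,0,0,0,0,0,1]'
python3 -m inch '[0,0,0,-0.0015,0,0.0034,1,0,0,0,0,0,0,1]'
python3 -m inch '[0,0,0,-0.0015,0,0.0034,1,0,0,0,0,0,0,1]'
```

```text
time: 17.27
tool_pos: [446.3, 226.0, 45.0]
tcp_rot: [-3.14, -0.42, 1.381]
contact_force: [1.0, -0.3, -1.8]
grip_width: 28.0
finger_force: 30.0
time: 17.43
tool_pos: [446.5, 226.0, 42.2]
tcp_rot: [-3.141, -0.42, 1.381]
contact_force: [-0.0, -0.3, -2.0]
grip_width: 27.9
finger_force: 30.0
time: 17.6
tool_pos: [446.5, 226.0, 39.2]
tcp_rot: [-3.141, -0.42, 1.381]
contact_force: [-0.5, -0.1, -2.5]
grip_width: 27.9
finger_force: 30.0
```

```bash
python3 fit.py
```

```text
center rel tool: along Y, z, theta(+: foot to -Y) [15.00560074  9.45680191 -0.11958824] 0.6 82
[[-8.0, -42.0], [50.0, -35.0], [-20.0, 54.0], [38.0, 61.0]]
[[3.0, 49.0], [11.0, 52.0], [14.0, 35.0], [22.0, 39.0], [-1.0, 26.0], [8.0, 30.0], [12.0, 12.0], [20.0, 16.0]]
```

```bash

python3 -m inch '[0,0,0,-0.001,0,0.0023,1,0,0,0,0,0,0,1]'
python3 -m inch '[0,0,0,-0.001,0,0.0023,1,0,0,0,0,0,0,1]'
python3 -m inch '[0,0,0,-0.001,0,0.0023,1,0,0,0,0,0,0,1]'
```

```text
time: 17.82
tool_pos: [446.5, 226.1, 37.4]
tcp_rot: [-3.141, -0.42, 1.381]
contact_force: [-0.7, 0.1, -2.0]
grip_width: 27.9
finger_force: 30.0
time: 17.98
tool_pos: [446.5, 226.1, 35.3]
tcp_rot: [-3.141, -0.42, 1.381]
contact_force: [0.6, 0.7, -1.0]
grip_width: 27.7
finger_force: 30.0
time: 18.15
tool_pos: [446.5, 226.1, 33.3]
tcp_rot: [-3.141, -0.42, 1.381]
contact_force: [-0.2, 0.4, -1.4]
grip_width: 27.9
finger_force: 30.0
```

```bash

python3 -m inch '[0,0,0,-0.001,0,0.0023,1,0,0,0,0,0,0,1]'
python3 -m inch '[0,0,0,-0.001,0,0.0023,1,0,0,0,0,0,0,1]'
python3 -m inch '[0,0,0,-0.001,0,0.0023,1,0,0,0,0,0,0,1]'
python3 -m inch '[0,0,0,-0.0005,0,0.0012,1,0,0,0,0,0,0,1]'
```

```text
time: 18.32
tool_pos: [446.7, 226.2, 31.5]
tcp_rot: [3.141, -0.42, 1.381]
contact_force: [-0.2, -1.0, -0.2]
grip_width: 28.0
finger_force: 30.0
time: 18.48
tool_pos: [446.8, 226.2, 31.1]
tcp_rot: [3.14, -0.422, 1.383]
contact_force: [-5.5, -8.1, 19.6]
grip_width: 28.3
finger_force: 30.0
time: 18.65
tool_pos: [446.9, 226.1, 30.8]
tcp_rot: [3.139, -0.424, 1.383]
contact_force: [-13.1, -17.8, 42.6]
grip_width: 27.9
finger_force: 30.0
time: 18.82
tool_pos: [446.9, 226.1, 30.7]
tcp_rot: [3.138, -0.424, 1.384]
contact_force: [-15.6, -22.9, 53.3]
grip_width: 27.9
finger_force: 30.0
```

```bash

python3 -m inch '[0,0,0,0.0022,0,-0.005,1,0,0,0,0,0,0,1]'
python3 -m inch '[0,0,0,0,0,0,0.3,0,0,0,0,0,0,-0.2,0,0,0,0,0,0,-0.6,0,0,0,0,0,0,-1,0,0,0,0,0,0,-1,0,0,0,0,0,0,-1,0,0,0,0,0,0,-1]'
python3 fit.py;python3 -c "
from fit import *
txt(m)"
```

```text
time: 18.98
tool_pos: [447.3, 226.0, 32.1]
tcp_rot: [3.139, -0.421, 1.382]
contact_force: [0.2, -0.0, -1.6]
grip_width: 28.1
finger_force: 30.0
time: 19.57
tool_pos: [446.5, 226.2, 30.7]
tcp_rot: [-3.141, -0.42, 1.381]
contact_force: [0.1, 0.3, -0.1]
grip_width: 67.7
finger_force: 0.0
center rel tool: along Y, z, theta(+: foot to -Y) [ 8.17530247  9.31955475 -0.2259527 ] 0.15 129
[[-9.0, -44.0], [47.0, -31.0], [-31.0, 50.0], [26.0, 63.0]]
[[2.0, 51.0], [11.0, 55.0], [14.0, 37.0], [22.0, 40.0], [-3.0, 31.0], [6.0, 35.0], [9.0, 16.0], [18.0, 20.0]]
....................................................................................................
....................................................................................................
....................................................................................................
....................................................................................................
....................................................................................................
..........................................
[... 3297 characters left out ...]
..............................................................................................
....................................................................................................
....................................................................................................
....................................................................................................
....................................................................................................
....................................................................................................
....................................................................................................
```

```bash

python3 -m inch '[0,0,0,0.0074,0,-0.0165,-1,0,0,0,0.0148,0,-0.033,-1,0,0,0,0.0148,0,-0.033,-1,0,0,0,0.0148,0,-0.033,-1,0,0,0,0.0148,0,-0.033,-1,0,0,0,0.0148,0,-0.033,-1,0,0,0,0.0148,0,-0.033,-1,0,0,0,0.0148,0,-0.033,-1,0,0,0,0.0148,0,-0.033,-1,0,0,0,0,0,0,-1]'
cat > fit2.py <<'E'
from red import *
from scipy.optimize import differential_evolution as DE
import sys
gx,gy=map(float,sys.argv[1:3])
cs=[]
for n in("side","top"):
    c=capture(n); u=proj(c,[[gx,gy,48]])[0].astype(int)-[40,40]; m=red(c,u[0],u[1],80,80); cs.append((c,u,m)); print(n,m.sum())
def foot(p):
    x,y,a=p; ca,sa=np.cos(a),np.sin(a)
    return [[x+ca*i*29-sa*j*14,y+sa*i*29+ca*j*14,z] for z in(0,96) for i in(-1,1) for j in(-1,1)]
def err(p,use):
    e=0
    for k in use:
        c,u,m=cs[k]; q=cv2.convexHull((proj(c,foot(p))-u).astype(np.float32))
        s=np.zeros((80,80),np.uint8); cv2.fillConvexPoly(s,(q*16).round().astype(np.int32),1,shift=4); e+=(m^(s>0)).sum()
    return e
for use in([0],[1],[0,1]):
    if all(cs[k][2].sum()>60 for k in use):
        r=DE(err,[(gx-60,gx+60),(gy-60,gy+60),(0.6,2.2)],args=(use,),seed=1,maxiter=60,popsize=20,polish=False); print(use,r.x.round(3),r.fun)
E
python3 fit2.py 446 235; python3 -c "
from h import *
print(get_obs()['tool_pos'])"
```

```text
time: 20.5
tool_pos: [448.8, 227.0, 282.6]
tcp_rot: [3.131, -0.423, 1.386]
contact_force: [1.3, -0.6, 0.0]
grip_width: 91.4
finger_force: 0.0
side 491
top 0
[0] [448.793 230.906   1.697] 96.0
[446.8986725  226.55435311 277.67595665]
```

```bash
python3 -c "
from red import *
c=capture('side'); u=proj(c,[[446,235,48]])[0].astype(int)-[30,30]; txt(red(c,u[0],u[1],60,60),1)
for y in(1.381,1.7):
  P=[[448+np.cos(y)*i*29-np.sin(y)*j*14,231+np.sin(y)*i*29+np.cos(y)*j*14,z] for z in(0,96) for i in(-1,1) for j in(-1,1)]; print((proj(c,P)-u).round(0).tolist())
i=c['image'][u[1]+10:u[1]+50:4,u[0]+20:u[0]+40:4]; print(i.tolist())
"
```

```text
............................................................
............................................................
............................................................
............................................................
............................................................
............................................................
............................................................
............................................................
............................................................
............................................................
............................................................
............................................................
............................................................
............................................................
................................##..........................
...............................#####........................
..............................########......................
.............................##########.....................
..
[... 2852 characters left out ...]
7], [198, 193, 190]], [[196, 192, 188], [198, 195, 190], [197, 180, 176], [188, 46, 60], [191, 114, 117]], [[196, 193, 188], [196, 180, 177], [187, 37, 53], [186, 13, 35], [176, 15, 36]], [[196, 182, 179], [187, 39, 53], [192, 33, 54], [181, 23, 43], [81, 10, 19]], [[145, 121, 120], [132, 16, 30], [173, 19, 39], [80, 8, 18], [66, 2, 10]], [[144, 128, 126], [75, 6, 15], [74, 9, 16], [67, 6, 15], [69, 9, 16]], [[149, 136, 132], [77, 13, 20], [72, 4, 14], [68, 8, 14], [65, 4, 12]], [[160, 145, 141], [76, 13, 20], [73, 9, 17], [67, 3, 14], [67, 6, 13]], [[163, 148, 144], [80, 18, 25], [72, 8, 16], [67, 5, 12], [68, 8, 16]], [[167, 153, 150], [79, 17, 25], [73, 9, 17], [67, 7, 16], [86, 72, 72]]]
```

```bash

python3 -m inch '[0,-0.07,0,0,0,0,-1,0,-0.07,0,0,0,0,-1,0,-0.07,0,0,0,0,-1,0,-0.07,0,0,0,0,-1,0,0,0.0806,0,0,0,-1,0,0,0.0806,0,0,0,-1,0,0,0.0806,0,0,0,-1,0,0,0.0806,0,0,0,-1,0,0,0.0806,0,0,0,-1,0,0,0.0806,0,0,0,-1]'
python3 -m inch '[0,0,0.0806,0,0,0,-1,0,0,0.0806,0,0,0,-1,0,0,0.0806,0,0,0,-1,0,0,0.0806,0,0,0,-1,0,0,0.0806,0,0,0,-1,0,0,0.0806,0,0,0,-1,0,0,0.0806,0,0,0,-1,0,0,0,0,0,0,-1,0,0,0,0,0,0,-1]'
python3 go.py 448 231 67 -0.19
```

```text
time: 21.48
tool_pos: [445.9, 226.4, 274.8]
tcp_rot: [-3.14, 0.004, 0.651]
contact_force: [-0.6, -0.1, -0.2]
grip_width: 92.0
finger_force: 0.0
time: 22.23
tool_pos: [446.2, 226.4, 275.4]
tcp_rot: [3.14, 0.003, -0.186]
contact_force: [0.4, -0.1, 0.0]
grip_width: 91.7
finger_force: 0.0
turn [0.0008 0.0017 0.0024] shift(now axes) [ 0.0018 -0.0064  0.2605] shift(after turn) [ 0.0011 -0.0061  0.2605] pos [446.1927 226.3897 275.4194] [ 3.1404  0.0025 -0.1864] t 22.2333 F [ 0.4125 -0.1068  0.0439] w 91.68838597776765 0.0
```

```bash

python3 -m inch '[0,0,0.0024,0.001,-0.0061,0.035,-1,0,0,0,0,0,0.045,-1,0,0,0,0,0,0.045,-1,0,0,0,0,0,0.045,-1,0,0,0,0,0,0.045,-1,0,0,0,0,0,0.03,-1,0,0,0,0,0,0.0155,-1,0,0,0,0,0,0,-1,0,0,0,0,0,0,-0.5,0,0,0,0,0,0,0]'
python3 -m inch '[0,0,0,0,0,0,0.5,0,0,0,0,0,0,1,0,0,0,0,0,0,1,0,0,0,0,0,0,1,0,0,0,0,0,0,1]'
```

```text
time: 23.07
tool_pos: [449.0, 231.4, 69.2]
tcp_rot: [-3.141, -0.001, -0.192]
contact_force: [0.5, 0.0, 0.5]
grip_width: 82.7
finger_force: 0.0
time: 23.48
tool_pos: [448.8, 231.2, 69.1]
tcp_rot: [-3.141, -0.001, -0.194]
contact_force: [-0.1, -2.4, 4.1]
grip_width: 58.3
finger_force: 29.9
```

```bash

python3 -m inch '[0,0,0,0,0,0,0.2,0,0,0,0,0,0,-0.5, 0,0,0,0,0,0,-1, 0,0,0,0,0,0,-1,0,0,0,0,0,-0.02,-1,0,0,0,0,0,-0.03,-1,0,0,0,0,0,-0.03,-1,0,0,-0.0805,0,0,0,-1,0,0,-0.0805,0,0,0,-1,0,0,-0.0805,0,0,0,-1]'
python3 -m inch '[0,0,-0.0805,0,0,0,-1,0,0,-0.0805,0,0,0,-1,0,0,-0.0805,0,0,0,-1,0,0,-0.0805,0,0,0,-1,0,0,-0.0805,0,0,0,-1,0,0,-0.0805,0,0,0,-1,0,0,-0.0805,0,0,0,-1,0,0,-0.0805,0,0,0,-1,0,0,-0.0805,0,0,0,-1,0,0,-0.0805,0,0,0,-1]'
python3 -m inch '[0,0,0,0,0,0,-1,0,0,0,0,0,0,-1]'
python3 go.py 448.8 231.2 70 1.378
```

```text
time: 24.32
tool_pos: [448.5, 231.4, 132.8]
tcp_rot: [-3.141, -0.001, 0.175]
contact_force: [-0.1, -0.0, 0.5]
grip_width: 91.4
finger_force: 0.0
time: 25.15
tool_pos: [448.2, 231.3, 132.2]
tcp_rot: [-3.141, 0.0, 1.382]
contact_force: [-0.2, -0.1, 0.1]
grip_width: 91.7
finger_force: 0.0
time: 25.32
tool_pos: [448.3, 231.2, 132.2]
tcp_rot: [-3.141, 0.0, 1.372]
contact_force: [0.4, 1.1, -0.3]
grip_width: 91.8
finger_force: 0.0
turn [-0.0002 -0.     -0.0038] shift(now axes) [0.0001 0.0006 0.0778] shift(after turn) [0.0001 0.0006 0.0778] pos [448.2999 231.2367 132.2457] [-3.1413  0.      1.3724] t 25.3167 F [ 0.416   1.1012 -0.3086] w 91.78061883162057 0.0
```

```bash

python3 -m inch '[0,0,-0.0038,0,0.0006,0.025,-1,0,0,0,0,0,0.03,-1,0,0,0,0,0,0.0228,-1,0,0,0,0,0,0,0,0,0,0,0,0,0,1,0,0,0,0,0,0,1,0,0,0,0,0,0,1,0,0,0,0,0,0,1,0,0,0,0,0,0,1,0,0,0,0,0,0,1]'
python3 -m inch '[0,0,0,0,0,0,1,0,0,0,0,0,0,1,0,0,0,0,0,0,1,0,0,0,0,0,0,1]'
python3 -m inch '[0,0,0,0,0,-0.02,1,0,0,0,0,0,-0.035,1,0,0,0,0,0,-0.04,1,0,0,0,0,0,-0.04,1,0,0,0,0,0,-0.035,1,0,0,0,0,0,0,1,0,0,0,0,0,0,1]'
python3 go.py 556.9 102.1 205 1.381
```

```text
time: 26.15
tool_pos: [449.2, 231.2, 70.8]
tcp_rot: [3.141, -0.001, 1.381]
contact_force: [-0.6, 0.1, -0.3]
grip_width: 50.0
finger_force: 0.0
time: 26.48
tool_pos: [448.9, 231.1, 70.2]
tcp_rot: [-3.142, -0.0, 1.382]
contact_force: [-0.8, -0.3, 0.7]
grip_width: 27.8
finger_force: 30.0
time: 27.07
tool_pos: [449.4, 231.3, 207.4]
tcp_rot: [3.139, -0.002, 1.382]
contact_force: [0.1, -0.1, -1.9]
grip_width: 28.1
finger_force: 30.0
turn [ 0.0018 -0.0011  0.0005] shift(now axes) [-0.1334  0.1623  0.0032] shift(after turn) [-0.1333  0.1624  0.0029] pos [449.4244 231.3232 207.3545] [ 3.1388 -0.0016  1.3818] t 27.0667 F [ 0.1014 -0.1404 -1.8804] w 28.06824190523309 29.974942803382874
```

```bash

python3 -m inch '[0,0,0,-0.0267,0.0325,0,1,0,0,0,-0.0267,0.0325,0,1,0,0,0,-0.0267,0.0325,0,1,0,0,0,-0.0267,0.0325,0,1,0,0,0,-0.0267,0.0325,0,1,0,0,0,0,0,0,1,0,0,0,0,0,0,1,0,0,0,0,0,0,1]'
python3 go.py 556.9 102.1 199 1.381
```

```text
time: 27.73
tool_pos: [555.3, 101.9, 204.4]
tcp_rot: [-3.138, 0.0, 1.381]
contact_force: [0.7, 0.1, -1.3]
grip_width: 27.9
finger_force: 30.0
turn [-0.0026  0.0003  0.0001] shift(now axes) [0.0006 0.0019 0.0067] shift(after turn) [0.0006 0.0019 0.0067] pos [555.3079 101.9458 204.3611] [-3.1377  0.0004  1.3811] t 27.7333 F [ 0.6958  0.1409 -1.2885] w 27.918983883500967 29.974937438964844
```

```bash

python3 -m inch '[0,0,0,0,0.001,0.0067,1,0,0,0,0,0,0,1]'
python3 -m inch '[0,0,0,0,0,0.005,1,0,0,0,0,0,0,1]'
python3 -m inch '[0,0,0,0,0,0.003,1,0,0,0,0,0,0,1]'
python3 -m inch '[0,0,0,0,0,0.003,1,0,0,0,0,0,0,1]'
```

```text
time: 27.9
tool_pos: [556.1, 102.6, 199.4]
tcp_rot: [-3.139, 0.0, 1.383]
contact_force: [-1.2, -0.4, -1.2]
grip_width: 27.9
finger_force: 30.0
time: 28.07
tool_pos: [556.5, 102.3, 196.0]
tcp_rot: [-3.14, 0.0, 1.383]
contact_force: [0.3, -0.4, -2.6]
grip_width: 28.0
finger_force: 30.0
time: 28.23
tool_pos: [557.0, 101.9, 194.1]
tcp_rot: [-3.141, 0.0, 1.382]
contact_force: [0.3, 0.3, -0.7]
grip_width: 27.8
finger_force: 30.0
time: 28.4
tool_pos: [557.1, 101.7, 191.7]
tcp_rot: [-3.141, 0.0, 1.382]
contact_force: [-0.2, 0.4, -1.7]
grip_width: 27.5
finger_force: 30.0
```

```bash

python3 -m inch '[0,0,0,0,0,0.003,1,0,0,0,0,0,0,1]'
python3 -m inch '[0,0,0,0,0,0.004,1,0,0,0,0,0,0,1]'
python3 -m inch '[0,0,0,0,0,0.004,1,0,0,0,0,0,0,1]'
```

```text
time: 28.57
tool_pos: [557.1, 101.6, 189.2]
tcp_rot: [-3.141, -0.0, 1.382]
contact_force: [-0.2, -0.6, -2.3]
grip_width: 27.9
finger_force: 30.0
time: 28.73
tool_pos: [557.1, 101.6, 185.8]
tcp_rot: [-3.141, 0.0, 1.382]
contact_force: [-0.4, -0.9, -1.5]
grip_width: 28.3
finger_force: 30.0
time: 28.9
tool_pos: [557.0, 101.6, 182.6]
tcp_rot: [-3.141, 0.0, 1.382]
contact_force: [-0.0, 0.2, -1.4]
grip_width: 27.9
finger_force: 30.0
```

```bash

python3 -m inch '[0,0,0,0.0025,0,0,1,0,0,0,0,0,0,1]'
python3 -m inch '[0,0,0,0.0015,0,0,1,0,0,0,0,0,0,1]'
python3 -m inch '[0,0,0,0.0015,0,0,1,0,0,0,0,0,0,1]'
```

```text
time: 29.07
tool_pos: [557.7, 103.8, 183.2]
tcp_rot: [3.142, -0.0, 1.382]
contact_force: [-0.2, -0.1, -1.1]
grip_width: 28.0
finger_force: 30.0
time: 29.23
tool_pos: [558.0, 105.0, 183.3]
tcp_rot: [3.141, -0.0, 1.382]
contact_force: [0.1, 0.3, -0.9]
grip_width: 27.9
finger_force: 30.0
time: 29.4
tool_pos: [558.2, 106.1, 183.3]
tcp_rot: [3.141, -0.0, 1.382]
contact_force: [-0.3, -0.8, -2.0]
grip_width: 27.6
finger_force: 30.0
```

```bash

python3 -m inch '[0,0,0,0.0013,0,0,1,0,0,0,0,0,0,1]'
python3 -m inch '[0,0,0,0.0013,0,0,1,0,0,0,0,0,0,1]'
python3 -m inch '[0,0,0,0.0013,0,0,1,0,0,0,0,0,0,1]'
```

```text
time: 29.57
tool_pos: [558.3, 107.0, 183.2]
tcp_rot: [3.141, 0.0, 1.382]
contact_force: [0.3, 0.1, -1.1]
grip_width: 27.8
finger_force: 30.0
time: 29.73
tool_pos: [558.4, 107.4, 183.3]
tcp_rot: [-3.142, 0.001, 1.382]
contact_force: [-0.4, -3.4, 0.1]
grip_width: 27.8
finger_force: 30.0
time: 29.9
tool_pos: [558.5, 107.9, 183.4]
tcp_rot: [-3.141, 0.002, 1.382]
contact_force: [-1.4, -5.5, 0.9]
grip_width: 27.8
finger_force: 30.0
```

```bash

python3 -m inch '[0,0,0,-0.0061,0,0,1,0,0,0,0,0,0,1]'
python3 -m inch '[0,0,0,0,0,0.02,1,0,0,0,0,0,0.025,1,0,0,0,0,0,0.02,1,0,0,0,0,0,0,1,0,0,0,0,0,0,1]'
python3 -m inch '[0,0,0,0,0,0.015,1,0,0,0,0,0,0.01,1,0,0,0,0,0,0,1,0,0,0,0,0,0,1]'
```

```text
time: 30.07
tool_pos: [557.7, 104.0, 183.2]
tcp_rot: [-3.142, -0.001, 1.381]
contact_force: [0.4, -0.1, -1.0]
grip_width: 28.0
finger_force: 30.0
time: 30.48
tool_pos: [557.4, 104.4, 130.8]
tcp_rot: [-3.14, -0.0, 1.381]
contact_force: [-0.2, 0.5, -0.7]
grip_width: 27.6
finger_force: 30.0
time: 30.82
tool_pos: [557.9, 104.3, 111.6]
tcp_rot: [3.142, -0.0, 1.382]
contact_force: [-0.2, 0.7, -1.9]
grip_width: 27.8
finger_force: 30.0
```

```bash

python3 -m inch '[0,0,0,-0.0014,0,0.01,1,0,0,0,0,0,0,1]'
python3 -m inch '[0,0,0,0,0,0.002,1,0,0,0,0,0,0,1]'
python3 -m inch '[0,0,0,0,0,0.002,1,0,0,0,0,0,0,1]'
python3 -m inch '[0,0,0,0,0,0.002,1,0,0,0,0,0,0,1]'
```

```text
time: 30.98
tool_pos: [557.3, 103.0, 102.6]
tcp_rot: [-3.141, 0.0, 1.382]
contact_force: [-0.9, -0.1, -2.1]
grip_width: 27.7
finger_force: 30.0
time: 31.15
tool_pos: [557.5, 103.1, 101.5]
tcp_rot: [-3.141, -0.0, 1.382]
contact_force: [-0.2, -0.6, -2.1]
grip_width: 27.7
finger_force: 30.0
time: 31.32
tool_pos: [557.5, 103.1, 99.9]
tcp_rot: [-3.142, -0.0, 1.382]
contact_force: [-0.5, 0.5, -1.5]
grip_width: 27.9
finger_force: 30.0
time: 31.48
tool_pos: [557.5, 103.2, 98.2]
tcp_rot: [-3.141, -0.0, 1.382]
contact_force: [-0.8, -0.0, -1.9]
grip_width: 28.0
finger_force: 30.0
```

```bash

python3 -m inch '[0,0,0,0,0,0.002,1,0,0,0,0,0,0,1]'
python3 -m inch '[0,0,0,0,0,0.002,1,0,0,0,0,0,0,1]'
python3 -m inch '[0,0,0,0,0,0.0015,1,0,0,0,0,0,0,1]'
```

```text
time: 31.65
tool_pos: [557.4, 103.1, 96.5]
tcp_rot: [-3.141, -0.0, 1.382]
contact_force: [0.4, -0.2, -1.0]
grip_width: 28.0
finger_force: 30.0
time: 31.82
tool_pos: [557.4, 103.1, 94.9]
tcp_rot: [-3.141, 0.0, 1.382]
contact_force: [-0.6, 0.5, -1.8]
grip_width: 28.0
finger_force: 30.0
time: 31.98
tool_pos: [557.7, 103.1, 94.2]
tcp_rot: [3.141, -0.0, 1.382]
contact_force: [-1.1, -0.7, 0.4]
grip_width: 28.0
finger_force: 30.0
```

```bash

python3 -m inch '[0,0,0,0,0,-0.0008,0.9,0,0,0,0,0,0,0.2,0,0,0,0,0,0,-0.2,0,0,0,0,0,0,-0.6,0,0,0,0,0,0,-1,0,0,0,0,0,0,-1,0,0,0,0,0,0,-1,0,0,0,0,0,-0.02,-1,0,0,0,0,0,-0.035,-1,0,0,0,0,0,-0.045,-1]'
python3 -m inch '[0,0,0,0,0,-0.035,-1,0,0,0,0,0,0,-1,0,0,0,0,0,0,-1]'
python3 go.py 515 -114 210 2.55
python3 - <<'E'
from red import *
c=capture('side'); u=proj(c,[[557,103,72]])[0].astype(int)-[25,30]; txt(red(c,u[0],u[1],50,60),1)
Y=np.array([.189,.982,0]);X=np.array([.982,-.189,0]);C=np.array([557.5,103.1,0])
print((proj(c,[C+i*14*X+j*29*Y+[0,0,z] for z in(24,120) for i in(-1,1) for j in(-1,1)])-u).round(0).tolist())
E
```

```text
time: 32.82
tool_pos: [556.0, 103.0, 173.3]
tcp_rot: [-3.136, 0.001, 1.382]
contact_force: [1.8, 0.0, -0.5]
grip_width: 83.3
finger_force: 0.0
time: 33.07
tool_pos: [558.4, 103.2, 204.4]
tcp_rot: [3.138, -0.001, 1.382]
contact_force: [0.2, 0.9, -1.4]
grip_width: 91.2
finger_force: 0.0
turn [ 0.0027  0.0009 -0.7788] shift(now axes) [-0.2768 -0.0022 -0.0073] shift(after turn) [-0.1064 -0.2556 -0.007 ] pos [558.3867 103.1931 204.4244] [ 3.1376 -0.001   1.3818] t 33.0667 F [ 0.1964  0.9492 -1.3646] w 91.16233350623686 0.0
..................................................
..................................................
..................................................
..................................................
..................................................
..................................................
..................................................
..................................................
..................................................
..................................................
..................................................
...............
[... 1895 characters left out ...]
.###.......................
.........................#........................
..................................................
..................................................
..................................................
..................................................
..................................................
..................................................
..................................................
..................................................
..................................................
..................................................
[[15.0, 48.0], [27.0, 34.0], [24.0, 53.0], [36.0, 39.0], [15.0, 22.0], [28.0, 8.0], [25.0, 27.0], [37.0, 13.0]]
```

```bash

python3 -m inch '[0,0,-0.0779,0,0,0,-1,0,0,-0.0779,0,0,0,-1,0,0,-0.0779,0,0,0,-1,0,0,-0.0779,0,0,0,-1,0,0,-0.0779,0,0,0,-1,0,0,-0.0779,0,0,0,-1,0,0,-0.0779,0,0,0,-1,0,0,-0.0779,0,0,0,-1,0,0,-0.0779,0,0,0,-1,0,0,-0.0779,0,0,0,-1]'
python3 -m inch '[0,0,0,-0.0152,-0.0365,0,-1,0,0,0,-0.0152,-0.0365,0,-1,0,0,0,-0.0152,-0.0365,0,-1,0,0,0,-0.0152,-0.0365,0,-1,0,0,0,-0.0152,-0.0365,0,-1,0,0,0,-0.0152,-0.0365,0,-1,0,0,0,-0.0152,-0.0365,0,-1,0,0,0,0,0,0,-1,0,0,0,0,0,0,-1]'
python3 go.py 515 -114 110 2.55
python3 - <<'E'
# brightness of the grip area in the side view: dark pixels (black grip)
from h import *
c=capture("side"); u=proj(c,[[500,-105,80]])[0].astype(int)-[30,25]; print(u)
g=c["image"][u[1]:u[1]+50,u[0]:u[0]+60].astype(int).sum(2)//3
for r in g: print("".join("#" if v<35 else "+" if v<60 else "-" if v<110 else "." if v<165 else " " for v in r))
pts=[[467.3,-81.6,82],[513,-112.3,82],[529,-124,82]]; print((proj(c,pts)-u).round(1).tolist())
E
```

```text
time: 33.95
tool_pos: [556.6, 103.0, 200.6]
tcp_rot: [-3.139, -0.003, 2.556]
contact_force: [0.1, -0.1, 0.7]
grip_width: 91.8
finger_force: 0.0
time: 34.7
tool_pos: [513.2, -115.1, 201.0]
tcp_rot: [-3.141, -0.003, 2.547]
contact_force: [-0.6, 0.2, 0.9]
grip_width: 92.0
finger_force: 0.0
turn [-0.0003 -0.0021 -0.0021] shift(now axes) [-0.0014  0.0024  0.1138] shift(after turn) [-0.0011  0.0024  0.1138] pos [ 513.2483 -115.0973  201.0246] [-3.1411 -0.0032  2.5469] t 34.7 F [-0.6347  0.2171  0.8507] w 92.03846819477288 0.0
[256 178]
--+##########+-..                                   ........
--+##########-..                                   .........
--+########++-..                                  ..........
--+######+++--..                                 ...........
--++##++-------..                                ...........
---+++----------..                              ...........-
-----------------..                            ...........--
------------------..                          ...........---
-------------------..                        ...........----
---------------
[... 1828 characters left out ...]
.----------...--+++++++++--............---++-..
..        ..----++++-----..--+++++++++-.............--+++--.
.        ..-------++------..--++++++++-............--++++--.
         .------+---+++--------++++++---..........---++++-..
         .------+++++++---------+++++----........---++++--..
         .-+-------++++----------++++----.......---+++++--..
         .--+---+---+--+++--------+------......---++++++----
         .-+++++----+---+++--------+-----......--++++++++---
         .--+++++++---+-+++-------------......---++++++++---
..       .--++++++++------+-+----------......---++++++++----
...     ..--+++++++++------+-+-------.......---+++++++--+--.
[[22.5, 13.3], [34.4, 29.2], [38.5, 35.3]]
```

```bash

python3 -m inch '[0,-0.002,-0.002,0,0,0.035,-1,0,0,0,0,0,0.04,-1,0,0,0,0,0,0.035,-1,0,0,0,0,0,0.025,-1,0,0,0,0,0,0.015,-1,0,0,0,0,0,0.007,-1,0,0,0,0,0,0,-1,0,0,0,0,0,0,-1]'
python3 -m inch '[0,0,0,0,0,0,-0.4,0,0,0,0,0,0,0.1,0,0,0,0,0,0,0.3,0,0,0,0,0,0,0.4,0,0,0,0,0,0,0.45]'
```

```text
time: 35.42
tool_pos: [514.8, -113.4, 77.2]
tcp_rot: [3.141, 0.003, 2.554]
contact_force: [-0.3, 0.2, 0.3]
grip_width: 91.9
finger_force: 0.0
time: 35.83
tool_pos: [514.7, -114.3, 77.5]
tcp_rot: [3.141, 0.004, 2.553]
contact_force: [-0.3, -0.7, -0.8]
grip_width: 63.1
finger_force: 0.0
```

```bash

python3 -m inch '[0,0,0,0,0,0.003,0.45,0,0,0,0,0,0,0.45,0,0,0,0,0,0,0.5,0,0,0,0,0,0,0.55,0,0,0,0,0,0,0.6]'
python3 -m inch '[0,0,0,0,0,0,1,0,0,0,0,0,0,1,0,0,0,0,0,0,1,0,0,0,0,0,0,1]'
python3 -m inch '[0,0,0,0,0,0,1,0,0,0,0,0,0,1]'
```

```text
time: 36.25
tool_pos: [514.5, -114.2, 74.6]
tcp_rot: [3.142, 0.003, 2.553]
contact_force: [-0.5, -0.2, -0.5]
grip_width: 29.6
finger_force: 0.0
time: 36.58
tool_pos: [513.4, -116.2, 74.5]
tcp_rot: [-3.138, 0.003, 2.553]
contact_force: [-5.3, -11.0, 1.0]
grip_width: 19.0
finger_force: 29.9
time: 36.75
tool_pos: [513.5, -116.2, 74.6]
tcp_rot: [-3.138, 0.003, 2.553]
contact_force: [-5.4, -10.8, -0.0]
grip_width: 19.0
finger_force: 29.9
```

```bash

python3 -m inch '[0,0,0,0,-0.003,0,1,0,0,0,0,0,0,1]'
python3 -m inch '[0,0,0,0.0014,0,-0.0141,1,0,0,0,0.0041,0,-0.0136,1,0,0,0,0,0,0,1]'
python3 -m inch '[0,0,0,0.0067,0,-0.0125,1,0,0,0,0.009,0,-0.011,1,0,0,0,0,0,0,1]'
```

```text
time: 36.92
tool_pos: [513.0, -116.8, 74.6]
tcp_rot: [-3.142, 0.003, 2.552]
contact_force: [-1.2, -3.1, -0.9]
grip_width: 18.7
finger_force: 29.9
time: 37.17
tool_pos: [509.0, -113.4, 98.0]
tcp_rot: [-3.142, 0.003, 2.553]
contact_force: [-2.7, -2.3, -1.1]
grip_width: 19.2
finger_force: 30.0
time: 37.42
tool_pos: [498.5, -105.5, 117.1]
tcp_rot: [3.14, 0.004, 2.554]
contact_force: [-0.0, 0.3, -1.1]
grip_width: 19.2
finger_force: 30.0
```

```bash

python3 -m inch '[0,0,0,0.011,0,-0.009,1,0,0,0,0.0125,0,-0.0067,1,0,0,0,0,0,0,1]'
python3 -m inch '[0,0,0,0.0136,0,-0.0042,1,0,0,0,0,0,0,1]'
python3 -m inch '[0,0,0,0.0141,0,-0.0014,1,0,0,0,0,0,0,1,0,0,0,0,0,0,1]'
```

```text
time: 37.67
tool_pos: [483.9, -95.2, 129.5]
tcp_rot: [3.139, 0.006, 2.554]
contact_force: [4.5, 2.6, -0.2]
grip_width: 19.4
finger_force: 30.0
time: 37.83
tool_pos: [475.8, -89.8, 132.8]
tcp_rot: [3.139, 0.008, 2.554]
contact_force: [5.9, 3.2, 0.9]
grip_width: 19.2
finger_force: 30.0
time: 38.08
tool_pos: [467.4, -84.1, 134.2]
tcp_rot: [3.139, 0.01, 2.554]
contact_force: [5.6, 2.3, 6.7]
grip_width: 19.3
finger_force: 30.0
```

```bash

python3 -m inch '[0,0,0,0.003,0,0.001,1,0,0,0,0,0,0,1,0,0,0,0,0,0,1]'
python3 -m inch '[0,0,0,0.003,0,0.0005,1,0,0,0,0,0,0,1,0,0,0,0,0,0,1]'
python3 - <<'E'
from h import *
c=capture("side"); T=get_obs()["tool_pos"]; u=proj(c,[[467,-84,110]])[0].astype(int)-[25,25]
g=c["image"][u[1]:u[1]+55,u[0]:u[0]+60].astype(int).sum(2)//3
for r in g: print("".join("#" if v<35 else "+" if v<60 else "-" if v<110 else "." if v<165 else " " for v in r))
print((proj(c,[[467,-84,82],[467,-84,97],[467,-84,157],T])-u).round(1).tolist())
E
```

```text
time: 38.33
tool_pos: [466.9, -83.7, 134.2]
tcp_rot: [3.139, 0.013, 2.554]
contact_force: [7.9, 0.7, 8.8]
grip_width: 19.4
finger_force: 30.0
time: 38.58
tool_pos: [465.6, -82.7, 134.2]
tcp_rot: [3.138, 0.015, 2.554]
contact_force: [8.2, -0.9, 9.7]
grip_width: 19.0
finger_force: 30.0
+-------------------++###+++++###############+-.            
#+---------------+++###+-----+###############+-.            
#++------------++#####+-...--++#++###########+-.            
##+----------+++#####+--...---++++###########-.             
###+------+++######+++--...--++++++########+-..             
+##++---++######++++#+--..--+++++++######+--.               
+###++++######++++####+----++++++++####+--.                 
+##########+++++#######+--+++++---++#+--.                   
+#########++++###########++##++----++-.                     
####++++###+##############+###+------.                      
###+----+#####################+------.                      
#++--..-++####################+-----..                      
++---...-+++##################+-----..                     .
+----..--++++#########
[... 1896 characters left out ...]
 .----------++-----------+++#####
--------------...          .-----------+++---------+++#+####
-------------...           .-----------+++++--------+++#####
------------..            .-------------++++---...----++++##
-----------..            .--+-------------++---.....---+++##
---------...            .--+++-------------++---......---+++
--------...            .---++++-----------+++---........----
-------..             .---++++++-----------+++---..........-
-----...             .---+++++++----------++++----.........-
----..              ..---+-+-+++++--------+++++---.........-
---..              ..--+++++++++++--------++++++---....-----
[[26.9, 33.0], [26.4, 29.0], [24.2, 12.2], [24.8, 18.1]]
```

```bash
cat > wind.py <<'E'
import numpy as np,sys
b0,n,s=float(sys.argv[1]),int(sys.argv[2]),float(sys.argv[3])
r=np.array([1,1])*55/800
b=b0+s*np.arange(n+1); P=np.round(np.c_[np.cos(b),np.sin(b)]*r,4); print(np.diff(P,axis=0).round(4).tolist())
E
python3 wind.py 0.035 8 0.2
python3 -m inch '[0,0,0,-0.006,0,-0.0015,1,0,0,0,0,0,0,1]'
```

```text
[[-0.0018, 0.0136], [-0.0046, 0.013], [-0.007, 0.0118], [-0.0092, 0.0102], [-0.011, 0.0081], [-0.0124, 0.0058], [-0.0134, 0.0032], [-0.0137, 0.0005]]
time: 38.8
tool_pos: [467.0, -83.9, 134.1]
tcp_rot: [3.139, 0.007, 2.553]
contact_force: [3.4, 2.9, 9.0]
grip_width: 19.2
finger_force: 30.0
```

```bash

python3 -m inch '[0,0,0,-0.0018,0.0136,-0.0015,1,0,0,0,-0.0046,0.013,0,1,0,0,0,0,0,0,1]'
python3 -m inch '[0,0,0,-0.007,0.0118,0,1,0,0,0,-0.0092,0.0102,0,1,0,0,0,0,0,0,1]'
python3 wind.py 0.835 10 0.2
```

```text
time: 39.05
tool_pos: [481.5, -69.2, 134.2]
tcp_rot: [-3.141, 0.004, 2.555]
contact_force: [-1.0, -1.5, 6.3]
grip_width: 19.3
finger_force: 30.1
time: 39.3
tool_pos: [501.6, -61.0, 134.1]
tcp_rot: [3.141, 0.002, 2.554]
contact_force: [-3.5, 2.4, 6.9]
grip_width: 19.1
finger_force: 30.1
[[-0.011, 0.0081], [-0.0124, 0.0058], [-0.0134, 0.0032], [-0.0137, 0.0005], [-0.0136, -0.0022], [-0.0128, -0.0049], [-0.0116, -0.0074], [-0.0099, -0.0095], [-0.0078, -0.0112], [-0.0054, -0.0127]]
```

```bash

python3 -m inch '[0,0,0,-0.011,0.0081,0,1,0,0,0,-0.0124,0.0058,0,1,0,0,0,-0.0134,0.0032,0,1,0,0,0,-0.0137,0.0005,0,1,0,0,0,0,0,0,1]'
python3 -m inch '[0,0,0,-0.0136,-0.0022,0,1,0,0,0,-0.0128,-0.0049,0,1,0,0,0,-0.0116,-0.0074,0,1,0,0,0,0,0,0,1]'
python3 -m inch '[0,0,0,-0.0099,-0.0095,0,1,0,0,0,-0.0078,-0.0112,0,1,0,0,0,-0.0054,-0.0127,0,1,0,0,0,0,0,0,1]'
python3 wind.py 2.835 10 0.2
```

```text
time: 39.72
tool_pos: [543.5, -72.3, 134.2]
tcp_rot: [3.141, 0.003, 2.554]
contact_force: [-0.1, 1.9, 4.8]
grip_width: 19.1
finger_force: 30.0
time: 40.05
tool_pos: [561.1, -99.5, 134.1]
tcp_rot: [-3.141, 0.001, 2.554]
contact_force: [-2.8, 0.1, 6.5]
grip_width: 19.1
finger_force: 30.0
time: 40.38
tool_pos: [560.3, -131.3, 134.0]
tcp_rot: [-3.141, -0.002, 2.553]
contact_force: [-6.5, 1.1, 7.4]
grip_width: 19.0
finger_force: 30.0
[[-0.0029, -0.0134], [-0.0001, -0.0137], [0.0027, -0.0135], [0.0053, -0.0127], [0.0076, -0.0113], [0.0098, -0.0097], [0.0115, -0.0075], [0.0128, -0.005], [0.0135, -0.0024], [0.0137, 0.0003]]
```

```bash

python3 -m inch '[0,0,0,-0.0029,-0.0134,0,1,0,0,0,-0.0001,-0.0137,0,1,0,0,0,0.0027,-0.0135,0,1,0,0,0,0.0053,-0.0127,0,1,0,0,0,0,0,0,1]'
python3 -m inch '[0,0,0,0.0076,-0.0113,0,1,0,0,0,0.0098,-0.0097,0,1,0,0,0,0.0115,-0.0075,0,1,0,0,0,0,0,0,1]'
python3 -m inch '[0,0,0,0.0128,-0.005,0,1,0,0,0,0.0135,-0.0024,0,1,0,0,0,0.0137,0.0003,0,1,0,0,0,0,0,0,1]'
python3 wind.py 4.835 11 0.2
```

```text
time: 40.8
tool_pos: [533.3, -162.9, 134.1]
tcp_rot: [3.139, -0.001, 2.553]
contact_force: [-4.7, 7.5, 4.5]
grip_width: 19.1
finger_force: 30.0
time: 41.13
tool_pos: [502.6, -168.9, 134.2]
tcp_rot: [3.139, 0.002, 2.553]
contact_force: [1.7, 8.7, 1.2]
grip_width: 19.3
finger_force: 30.0
time: 41.47
tool_pos: [473.6, -157.0, 134.3]
tcp_rot: [3.14, 0.005, 2.554]
contact_force: [2.1, 3.0, -0.5]
grip_width: 19.1
finger_force: 30.0
[[0.0134, 0.003], [0.0125, 0.0056], [0.0112, 0.008], [0.0093, 0.0101], [0.0072, 0.0117], [0.0046, 0.0129], [0.0021, 0.0136], [-0.0007, 0.0137], [-0.0035, 0.0133], [-0.006, 0.0123], [-0.0083, 0.011]]
```

```bash

python3 -m inch '[0,0,0,0.0134,0.003,0,1,0,0,0,0.0125,0.0056,0,1,0,0,0,0.0112,0.008,0,1,0,0,0,0,0,0,1]'
python3 -m inch '[0,0,0,0.0093,0.0101,0,1,0,0,0,0.0072,0.0117,0,1,0,0,0,0.0046,0.0129,0,1,0,0,0,0.0021,0.0136,0,1,0,0,0,0,0,0,1]'
python3 -m inch '[0,0,0,-0.0003,0.0068,0,1,0,0,0,0,0,0,1]'
python3 -m inch '[0,0,0,-0.0004,0.0068,0,1,0,0,0,0,0,0,1]'
```

```text
time: 41.8
tool_pos: [455.7, -130.3, 134.2]
tcp_rot: [-3.14, 0.003, 2.555]
contact_force: [-3.9, -2.0, 4.0]
grip_width: 19.1
finger_force: 30.0
time: 42.22
tool_pos: [461.3, -86.9, 134.0]
tcp_rot: [-3.14, -0.0, 2.555]
contact_force: [-5.0, 1.2, 10.9]
grip_width: 19.4
finger_force: 30.0
time: 42.38
tool_pos: [464.1, -82.9, 134.0]
tcp_rot: [-3.14, -0.001, 2.554]
contact_force: [-5.8, 1.1, 12.9]
grip_width: 19.0
finger_force: 30.0
time: 42.55
tool_pos: [467.4, -78.6, 134.0]
tcp_rot: [-3.14, -0.001, 2.554]
contact_force: [-6.9, 0.5, 12.1]
grip_width: 19.3
finger_force: 30.0
```

```bash

python3 -m inch '[0,0,0,-0.0014,0.0067,-0.001,1,0,0,0,0,0,0,1]'
python3 -m inch '[0,0,0,-0.0021,0.0065,0,1,0,0,0,0,0,0,1]'
python3 -m inch '[0,0,0,-0.0028,0.0062,0,1,0,0,0,0,0,0,1]'
```

```text
time: 42.72
tool_pos: [471.0, -74.7, 134.1]
tcp_rot: [-3.14, -0.002, 2.554]
contact_force: [-6.3, 0.1, 6.5]
grip_width: 19.6
finger_force: 30.0
time: 42.88
tool_pos: [474.7, -71.5, 134.0]
tcp_rot: [-3.139, -0.003, 2.554]
contact_force: [-7.8, -1.0, 8.2]
grip_width: 19.3
finger_force: 30.0
time: 43.05
tool_pos: [476.3, -70.7, 133.9]
tcp_rot: [-3.131, -0.007, 2.556]
contact_force: [-20.8, -13.3, 15.6]
grip_width: 19.4
finger_force: 30.0
```

```bash

python3 -m inch '[0,0,0,0.0012,-0.0036,-0.001,1,0,0,0,0,0,0,1]'
python3 -m inch '[0,0,0,0,0,0,0.3,0,0,0,0,0,0,0,0,0,0,0,0,0,-0.4,0,0,0,0,0,0,-0.8,0,0,0,0,0,0,-1,0,0,0,0,0,0,-1,0,0,0,0,0,0,-1]'
python3 -m inch '[0,0,0,0,0,-0.02,-1,0,0,0,0,0,-0.035,-1,0,0,0,0,0,-0.04,-1,0,0,0,0,0,-0.04,-1,0,0,0,0,0,0,-1,0,0,0,0,0,0,-1]'
python3 - <<'E'
from red import *
c=capture("side"); P=np.array([476.3,-70.7]); u=proj(c,[[476,-71,110]])[0].astype(int)-[25,25]
g=c["image"][u[1]:u[1]+40,u[0]:u[0]+50].astype(int).sum(2)//3
for r in g: print("".join("#" if v<35 else "+" if v<60 else "-" if v<110 else "." if v<165 else " " for v in r))
print((proj(c,[[476,-71,82],[476,-71,157]])-u).round(1).tolist())
B=np.array([557.5,103.1])+131*np.array([.982,-.189]); u=proj(c,[[*B,72]])[0].astype(int)-[25,30]
im=c["image"][u[1]:u[1]+60,u[0]:u[0]+50].astype(int); m=(im[...,0]>1.5*im[...,1])&(im[...,0]>50); txt(m,1)
Y=np.array([.189,.982,0]);X=np.array([.982,-.189,0]);C=np.r_[B,0]
print((proj(c,[C+i*14*X+j*29*Y+[0,0,z] for z in(24,120) for i in(-1,1) for j in(-1,1)])-u).round(0).tolist())
E
```

```text
time: 43.22
tool_pos: [475.4, -71.4, 134.2]
tcp_rot: [-3.137, -0.005, 2.554]
contact_force: [-10.6, -5.6, 5.4]
grip_width: 19.1
finger_force: 30.0
time: 43.8
tool_pos: [479.3, -70.6, 135.3]
tcp_rot: [3.141, 0.003, 2.553]
contact_force: [-0.0, 0.6, -0.7]
grip_width: 61.4
finger_force: 0.0
time: 44.3
tool_pos: [479.8, -70.7, 244.9]
tcp_rot: [3.14, 0.007, 2.553]
contact_force: [-1.0, 0.3, -0.5]
grip_width: 91.2
finger_force: 0.0
-----........    ..                               
-...-........    ..                               
.. ..........   ...                               
.      .....    ..                                
.        ..     ..                                
               ...                                
               ...                                
.             ....                                
.................                                 
..............-..                                 
.................    ....                         
................    .----.                        
..        .....    .-++++-.                       
..     
[... 3870 characters left out ...]
...........................
..................................................
..................................................
..................................................
..................................................
..................................................
..................................................
..................................................
..................................................
..................................................
..................................................
..................................................
[[13.0, 47.0], [24.0, 33.0], [22.0, 52.0], [34.0, 37.0], [16.0, 22.0], [28.0, 7.0], [26.0, 27.0], [38.0, 12.0]]
```

```bash
python3 - <<'E'
from h import *
c=capture("side"); B=np.array([557.5,103.1])+131*np.array([.982,-.189]); u=proj(c,[[*B,72]])[0].astype(int)-[30,30]
im=c["image"][u[1]:u[1]+70,u[0]:u[0]+60].astype(int); d=cv2.GaussianBlur((im[...,0]-im[...,1]).astype(np.float32),(3,3),0)
for r in d: print("".join("#" if v>20 else "+" if v>12 else "." if v>8 else " " for v in r))
Y=np.array([.189,.982,0]);X=np.array([.982,-.189,0]);C=np.r_[B,0]
print((proj(c,[C+i*14*X+j*29*Y+[0,0,z] for z in(24,120) for i in(-1,1) for j in(-1,1)])-u).round(0).tolist())
E
```

```text
...                           
                              ++++.                         
                             .+##+++.                       
                             .+####++..                     
                             .+######++                     
                             +########+.                    
                             +########+                     
                             +#######+.                     
                            .+######+.                      
                            .+#####++                       
                            .+#####+.                       
                            +#####+.                        
                            +####+.                         
                            +###++                          
                            +##++                           
                           .+##+.                           
                           .+++.                            
                           .+++                             
                           .++  
[... 599 characters left out ...]
                                       
                                                            
                                                            
                                                            
                                                            
                                                            
                                                            
                                                            
                                                            
                                                            
[[18.0, 47.0], [29.0, 33.0], [27.0, 52.0], [39.0, 37.0], [21.0, 22.0], [33.0, 7.0], [31.0, 27.0], [43.0, 12.0]]
```

```bash
python3 -c "
from plant import *
print(close_job())"
```

```text
the job is handed in; nothing more can be done
None
```

I handed the job in at about 44 s, and it returned no verdict. The last camera checks show the box upright in its nest with the carriage home and the grip upright. On the first try at the nest the box caught an end plate and tipped in the grip, so I stood it back on the worktop, gripped it again and seated it.

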